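# Load the wax palette for the painting class

### The arm

A 6-joint arm with a two-finger parallel gripper is mounted at the origin on the work surface. World frame = base frame: x ahead of the robot, y to its left, z up, the work surface at z = 0. Lengths are in m, angles in rad, forces in N, time in s.
With the tool pointing down it reaches from about 0.225 to 0.875 m from the base axis. Payload 3.4 kg.
Tool frame: the origin (TCP) lies between the finger pads; the fingertips stand 8 mm ahead of it and the grasp point (between the pads) lies 11 mm behind it; z points along the fingers, y is the line along which they close (so a half turn about z gives the same grasp; the last joint's range is limited). The gripper opens to 85 mm and grips with 20 to 120 N. Pads are 22 mm wide; open, the fingers measure 114 mm over their backs; the gripper's body (76 mm by 85 mm) begins 54 mm behind the grasp point. The pads swing forward as they close: fully open they stand 13 mm farther back than shut.
Start: joints at [1.08, 0.276, 1.505, -0, 1.361, -0.121], TCP at [0.208, 0.536, 0.239] pointing down, gripper open.
Joint ranges: [-2.89, 2.89], [-0.75, 2.08], [0.22, 2.7], [-1.18, 4.32], [0.11, 2.71], [-2.7, 2.7]. Speed limits (rad/s): [2.57, 2.57, 3.14, 3.14, 3.14, 3.14].

### API

Orientations are given as a unit quaternion [w, x, y, z].
In Python, from rig import manip, optics, finder gives the robot as it stands.
- The arm moves only by the tool servo_tool, never from a script. Its argument "increments" is a list of rows, each a list of 7 numbers: the shift along the tool's x, y, z in cm, then the turn, a rotation vector about the tool's x, y, z in degrees, then the closure, from -1 (fully open) to 1 (shut). In form: [[x, y, z, rx, ry, rz, gripper], ...]. A call has exactly 5 rows; each row shifts and turns the commanded pose from where the row before left it, along the tool's axes as they then stand; what a row does not reach is not made up. A row lasts 1/10 s, in which the tool goes at most 50 mm and 8.59 degrees, less where a joint would pass 70% of its speed; a pose out of reach is approached as far as the arm can. A call is refused whole if a number of a shift passes 5 or a number of a turn 8.59, either way. A call with a gripper value outside its range is refused whole. The fingers move at their own pace and stop on an object; "squeeze" is the grip in N (left out, the last holds). Time passes only in rows, so rows that do not move let the fingers close, or fill a call up. It gives the time, the measured TCP pose, the force, the opening and the grip force at its end, in the units of the state.
- manip.get_state(): the state, without advancing time (a new reading comes with each control period).
- optics.get_image(name): name is "side" or "top" or "wrist"; returns the picture (480x640x3 uint8, red, green, blue); there is no depth.
- optics.get_calibration(name): a dict with "fov_y" (degrees; the focal length in pixels is half the picture's height over the tangent of half this angle, whatever the lens; pixels are square), "cx", "cy" (the principal point, pixels), "world_to_cam" (4x4, takes a point from world to camera coordinates). Camera axes: x right, y down, z forward; pixel columns grow to the right and rows downward; lengths in m; the calibration is good to about 2 mm. A picture is of the moment at which its call begins: read the wrist's pose just before it. get_calibration takes no time and is no camera call; for the wrist camera it gives the pose at the moment of the call.
- manip.sign_off(): hands the job in; it is judged then, once.
Trained networks look in the newest picture that a camera, given by its name, has taken for a name from the list of things; names that differ only in an ending like _2 or _b are one class to them, and where a whole thing is asked for, a point or a joint stands for the part that bears it (a point fixed in the world has none). Each returns a list of dicts, best first, with "p" (0 to 1); they miss things now and then, are a little off and sometimes report something else, mostly with a low value. They report only what shows in the picture. A call takes as long as a camera call. They do not tell look-alikes from the thing itself.
- finder.silhouettes(label, camera): "region" (480x640 bool, what is visible of it) and "box" ([centre column, centre row, width, height] in pixels, round what is visible of it).
- finder.tip_of(label, camera): "at" ([column, row] in pixels: a listed point, or the origin of a listed thing).
The state is a dict: "clock": time; "qpos": joint angles; "qd": joint speeds; "effort": joint torques, N m; "position": TCP position; "ee_rot": TCP orientation; "contact_force": force on the tool from outside, world axes, zero at the start; "moment": the same for the moment, N m; "width": finger opening in m; "gripper_force": force on a finger pad.
Only numpy, scipy, OpenCV 4.12 (cv2) and the standard library are available. Lean on these libraries where they do the work, as an engineer would, in place of code of your own. Each camera call takes 0.05 s, during which the arm holds its last target. There are 200 camera calls.

### The job

First pull the chest's drawer out to its stop. Then load the cold wax palette: stand every dark wax cake from the drawer flat in a pocket of its own, and with the scoop carry a single scoopful of at least three wax lumps from the trough and tip it into the melting tin (more scoopfuls may follow). Finish tidy: the scoop standing upright on the trough's floor again, every lump either in the tin or in the trough, the drawer fully shut, and the mug, ink bottle, grey pot and clear cup left where they are.

Things in the scene. Friction and masses are not known exactly. Their poses are not given: they have to be found in the camera images.
- drawer (a joint): the only drawer of the low wooden chest: m pulled out, 0 shut, 0.140 at its stop; slides along the chest's -x (towards the robot), about 1 N friction, stays where left. Chest 220 deep (x), 240 wide, 92 high. Drawer face 8 to 82 mm above the table, drawer floor 15 mm above the table, side walls only 18 mm higher than that floor
- drawer_handle (a point): middle of the drawer's dark bar handle, moving with it; axes as the chest's, pulls out along -x. Bar 110 long (y), 10 thick, 35 mm in front of the drawer face, 59 mm above the table, 33 below the chest top: pinch from above, closing along x. The cakes' compartment lies 47 to 187 mm behind it (+x), 192 wide, all clear of the chest when at the stop
- trough_in (a point): wooden trough of wax lumps, fixed: centre of its inner floor, 5 mm above the table. Inside 290 long (x), 110 wide (y); walls 5 thick, rim 44 mm above this point. The lumps lie in the half towards -x (the robot's end), the scoop in the +x end, lip towards them. Pushed against the end wall the lumps ride up over the lip at 10 to 25 N
- scoop_grip (a point): centre of the steel scoop's upright wooden handle, 20 (x) by 22 mm (y) thick, 50 tall; z up, -x towards the lip. Pinch from above across y. Underside flat, 76 mm below this point; scoop floor 2 thick, 88 wide (y), 82 long: from the open lip at x = -86 mm to a 36 high back wall at x = -4 mm; side walls 31 high, from 18 mm behind the lip. 140 g; smooth: wax slides off from about 30 deg of tilt
- scoop_cavity (a point): middle of the scoop's hollow, 46 mm before (-x) and 58 mm below the handle's centre, 18 mm above the underside; axes as the handle's
- tin_in (a point): round steel melting tin at the near (-x) end of the aluminium wax palette, fixed to it: centre of its inner floor, 33 mm above the table. Inside diameter about 136, rim 47 mm above this point; axes as the palette's. The palette is 320 long (x) by 170 wide and 30 mm high, this point lies 80 mm from its middle towards -x
- pocket0 (a point): round pocket of the palette for one cake: centre of its mouth, 30 mm above the table; 53 mm across, 14 deep, flat bottom; four alike in two rows, 76 mm apart. It stays fixed; any cake may go in any pocket
- pocket1 (a point): round pocket of the palette for one cake: centre of its mouth, 30 mm above the table; 53 mm across, 14 deep, flat bottom; four alike in two rows, 76 mm apart. It stays fixed; any cake may go in any pocket
- pocket2 (a point): round pocket of the palette for one cake: centre of its mouth, 30 mm above the table; 53 mm across, 14 deep, flat bottom; four alike in two rows, 76 mm apart. It stays fixed; any cake may go in any pocket
- pocket3 (a point): round pocket of the palette for one cake: centre of its mouth, 30 mm above the table; 53 mm across, 14 deep, flat bottom; four alike in two rows, 76 mm apart. It stays fixed; any cake may go in any pocket
- cake0_mid (a point): cake of dark wax, an upright disc 46 mm across and 40 high, 70 g; this is its centre, z its axis. In the drawer at the start; two to four such cakes exist, the others are absent
- cake1_mid (a point): cake of dark wax, an upright disc 46 mm across and 40 high, 70 g; this is its centre, z its axis. In the drawer at the start; two to four such cakes exist, the others are absent
- cake2_mid (a point): cake of dark wax, an upright disc 46 mm across and 40 high, 70 g; this is its centre, z its axis. In the drawer at the start; two to four such cakes exist, the others are absent
- cake3_mid (a point): cake of dark wax, an upright disc 46 mm across and 40 high, 70 g; this is its centre, z its axis. In the drawer at the start; two to four such cakes exist, the others are absent
- lump0_mid (a point): honey-coloured lump of wax, rounded, about 40 mm across and 29 high, 22 g; this is its centre
- lump1_mid (a point): honey-coloured lump of wax, rounded, about 40 mm across and 29 high, 22 g; this is its centre
- lump2_mid (a point): honey-coloured lump of wax, rounded, about 40 mm across and 29 high, 22 g; this is its centre
- lump3_mid (a point): honey-coloured lump of wax, rounded, about 40 mm across and 29 high, 22 g; this is its centre
- lump4_mid (a point): honey-coloured lump of wax, rounded, about 40 mm across and 29 high, 22 g; this is its centre
- lump5_mid (a point): honey-coloured lump of wax, rounded, about 40 mm across and 29 high, 22 g; this is its centre
- mug: black mug, a loose bystander, not part of the job
- ink: black ink bottle, a loose bystander, not part of the job
- pot: small grey pot, a loose bystander, not part of the job
- cup: clear cup, a loose bystander, not part of the job
Not all that is in view belongs to the job. What is shaped like the part that bears lump0_mid but pink is not meant. What is shaped like the part that bears scoop_grip but green is not meant.

How it is judged:
On the way, in this order (a step that is already met when the one before it is completed fails the run):
1. the drawer is pulled out to its stop (value of joint drawer above 0.132 m), for 0.2 s.
2. the scoop is lifted clear of the trough with at least three lumps in it (height (world z) of scoop_cavity above 0.09 m and (distance between each of lump0_mid, lump1_mid, lump2_mid and scoop_cavity below 0.055 m or distance between each of lump0_mid, lump1_mid, lump3_mid and scoop_cavity below 0.055 m or distance between each of lump0_mid, lump1_mid, lump4_mid and scoop_cavity below 0.055 m or distance between each of lump0_mid, lump1_mid, lump5_mid and scoop_cavity below 0.055 m or distance between each of lump0_mid, lump2_mid, lump3_mid and scoop_cavity below 0.055 m or distance between each of lump0_mid, lump2_mid, lump4_mid and scoop_cavity below 0.055 m or distance between each of lump0_mid, lump2_mid, lump5_mid and scoop_cavity below 0.055 m or distance between each of lump0_mid, lump3_mid, lump4_mid and scoop_cavity below 0.055 m or distance between each of lump0_mid, lump3_mid, lump5_mid and scoop_cavity below 0.055 m or distance between each of lump0_mid, lump4_mid, lump5_mid and scoop_cavity below 0.055 m or distance between each of lump1_mid, lump2_mid, lump3_mid and scoop_cavity below 0.055 m or distance between each of lump1_mid, lump2_mid, lump4_mid and scoop_cavity below 0.055 m or distance between each of lump1_mid, lump2_mid, lump5_mid and scoop_cavity below 0.055 m or distance between each of lump1_mid, lump3_mid, lump4_mid and scoop_cavity below 0.055 m or distance between each of lump1_mid, lump3_mid, lump5_mid and scoop_cavity below 0.055 m or distance between each of lump1_mid, lump4_mid, lump5_mid and scoop_cavity below 0.055 m or distance between each of lump2_mid, lump3_mid, lump4_mid and scoop_cavity below 0.055 m or distance between each of lump2_mid, lump3_mid, lump5_mid and scoop_cavity below 0.055 m or distance between each of lump2_mid, lump4_mid, lump5_mid and scoop_cavity below 0.055 m or distance between each of lump3_mid, lump4_mid, lump5_mid and scoop_cavity below 0.055 m)), for 0.2 s.
At the end, for the whole second after the job is handed in: At least three lumps lie in the melting tin and every other lump in the tin or the trough; each cake stands upright on the bottom of a pocket (within 9 mm of its centre); the scoop stands upright (within 0.2 rad) on the trough floor; the drawer is shut to within 8 mm; all at rest ((distance between each of lump0_mid, lump1_mid, lump2_mid and tin_in below 0.08 m or distance between each of lump0_mid, lump1_mid, lump3_mid and tin_in below 0.08 m or distance between each of lump0_mid, lump1_mid, lump4_mid and tin_in below 0.08 m or distance between each of lump0_mid, lump1_mid, lump5_mid and tin_in below 0.08 m or distance between each of lump0_mid, lump2_mid, lump3_mid and tin_in below 0.08 m or distance between each of lump0_mid, lump2_mid, lump4_mid and tin_in below 0.08 m or distance between each of lump0_mid, lump2_mid, lump5_mid and tin_in below 0.08 m or distance between each of lump0_mid, lump3_mid, lump4_mid and tin_in below 0.08 m or distance between each of lump0_mid, lump3_mid, lump5_mid and tin_in below 0.08 m or distance between each of lump0_mid, lump4_mid, lump5_mid and tin_in below 0.08 m or distance between each of lump1_mid, lump2_mid, lump3_mid and tin_in below 0.08 m or distance between each of lump1_mid, lump2_mid, lump4_mid and tin_in below 0.08 m or distance between each of lump1_mid, lump2_mid, lump5_mid and tin_in below 0.08 m or distance between each of lump1_mid, lump3_mid, lump4_mid and tin_in below 0.08 m or distance between each of lump1_mid, lump3_mid, lump5_mid and tin_in below 0.08 m or distance between each of lump1_mid, lump4_mid, lump5_mid and tin_in below 0.08 m or distance between each of lump2_mid, lump3_mid, lump4_mid and tin_in below 0.08 m or distance between each of lump2_mid, lump3_mid, lump5_mid and tin_in below 0.08 m or distance between each of lump2_mid, lump4_mid, lump5_mid and tin_in below 0.08 m or distance between each of lump3_mid, lump4_mid, lump5_mid and tin_in below 0.08 m) and (distance between lump0_mid and tin_in below 0.08 m or (x of lump0_mid in the frame of trough_in between -0.15 and 0.15 m and y of lump0_mid in the frame of trough_in between -0.06 and 0.06 m and z of lump0_mid in the frame of trough_in between -0.01 and 0.075 m)) and (distance between lump1_mid and tin_in below 0.08 m or (x of lump1_mid in the frame of trough_in between -0.15 and 0.15 m and y of lump1_mid in the frame of trough_in between -0.06 and 0.06 m and z of lump1_mid in the frame of trough_in between -0.01 and 0.075 m)) and (distance between lump2_mid and tin_in below 0.08 m or (x of lump2_mid in the frame of trough_in between -0.15 and 0.15 m and y of lump2_mid in the frame of trough_in between -0.06 and 0.06 m and z of lump2_mid in the frame of trough_in between -0.01 and 0.075 m)) and (distance between lump3_mid and tin_in below 0.08 m or (x of lump3_mid in the frame of trough_in between -0.15 and 0.15 m and y of lump3_mid in the frame of trough_in between -0.06 and 0.06 m and z of lump3_mid in the frame of trough_in between -0.01 and 0.075 m)) and (distance between lump4_mid and tin_in below 0.08 m or (x of lump4_mid in the frame of trough_in between -0.15 and 0.15 m and y of lump4_mid in the frame of trough_in between -0.06 and 0.06 m and z of lump4_mid in the frame of trough_in between -0.01 and 0.075 m)) and (distance between lump5_mid and tin_in below 0.08 m or (x of lump5_mid in the frame of trough_in between -0.15 and 0.15 m and y of lump5_mid in the frame of trough_in between -0.06 and 0.06 m and z of lump5_mid in the frame of trough_in between -0.01 and 0.075 m)) and ((horizontal distance between cake0_mid and pocket0 below 0.009 m and z of cake0_mid in the frame of pocket0 below 0.012 m and angle between cake0_mid's own z axis and vertical below 0.15 rad) or (horizontal distance between cake0_mid and pocket1 below 0.009 m and z of cake0_mid in the frame of pocket1 below 0.012 m and angle between cake0_mid's own z axis and vertical below 0.15 rad) or (horizontal distance between cake0_mid and pocket2 below 0.009 m and z of cake0_mid in the frame of pocket2 below 0.012 m and angle between cake0_mid's own z axis and vertical below 0.15 rad) or (horizontal distance between cake0_mid and pocket3 below 0.009 m and z of cake0_mid in the frame of pocket3 below 0.012 m and angle between cake0_mid's own z axis and vertical below 0.15 rad)) and ((horizontal distance between cake1_mid and pocket0 below 0.009 m and z of cake1_mid in the frame of pocket0 below 0.012 m and angle between cake1_mid's own z axis and vertical below 0.15 rad) or (horizontal distance between cake1_mid and pocket1 below 0.009 m and z of cake1_mid in the frame of pocket1 below 0.012 m and angle between cake1_mid's own z axis and vertical below 0.15 rad) or (horizontal distance between cake1_mid and pocket2 below 0.009 m and z of cake1_mid in the frame of pocket2 below 0.012 m and angle between cake1_mid's own z axis and vertical below 0.15 rad) or (horizontal distance between cake1_mid and pocket3 below 0.009 m and z of cake1_mid in the frame of pocket3 below 0.012 m and angle between cake1_mid's own z axis and vertical below 0.15 rad)) and ((horizontal distance between cake2_mid and pocket0 below 0.009 m and z of cake2_mid in the frame of pocket0 below 0.012 m and angle between cake2_mid's own z axis and vertical below 0.15 rad) or (horizontal distance between cake2_mid and pocket1 below 0.009 m and z of cake2_mid in the frame of pocket1 below 0.012 m and angle between cake2_mid's own z axis and vertical below 0.15 rad) or (horizontal distance between cake2_mid and pocket2 below 0.009 m and z of cake2_mid in the frame of pocket2 below 0.012 m and angle between cake2_mid's own z axis and vertical below 0.15 rad) or (horizontal distance between cake2_mid and pocket3 below 0.009 m and z of cake2_mid in the frame of pocket3 below 0.012 m and angle between cake2_mid's own z axis and vertical below 0.15 rad)) and ((horizontal distance between cake3_mid and pocket0 below 0.009 m and z of cake3_mid in the frame of pocket0 below 0.012 m and angle between cake3_mid's own z axis and vertical below 0.15 rad) or (horizontal distance between cake3_mid and pocket1 below 0.009 m and z of cake3_mid in the frame of pocket1 below 0.012 m and angle between cake3_mid's own z axis and vertical below 0.15 rad) or (horizontal distance between cake3_mid and pocket2 below 0.009 m and z of cake3_mid in the frame of pocket2 below 0.012 m and angle between cake3_mid's own z axis and vertical below 0.15 rad) or (horizontal distance between cake3_mid and pocket3 below 0.009 m and z of cake3_mid in the frame of pocket3 below 0.012 m and angle between cake3_mid's own z axis and vertical below 0.15 rad)) and x of scoop_cavity in the frame of trough_in between -0.15 and 0.15 m and y of scoop_cavity in the frame of trough_in between -0.06 and 0.06 m and z of scoop_cavity in the frame of trough_in between -0.01 and 0.035 m and angle between scoop_grip's own z axis and vertical below 0.2 rad and linear speed of each of scoop, cake0, cake1, cake2, cake3, lump0, lump1, lump2, lump3, lump4, lump5 below 0.03 m/s and value of joint drawer below 0.008 m); the robot touches nothing.
It fails at once if the black mug is moved by more than 30 mm (distance of mug from where it was at the start of the episode above 0.03 m).
It fails at once if the black ink bottle is moved by more than 30 mm (distance of ink from where it was at the start of the episode above 0.03 m).
It fails at once if the small grey pot is moved by more than 30 mm (distance of pot from where it was at the start of the episode above 0.03 m).
It fails at once if the clear cup is moved by more than 30 mm (distance of cup from where it was at the start of the episode above 0.03 m).
Of cake0, cake1, cake2, cake3 only 2 to 4 are there at a start; the rules pass over those that are not, and their reading is None.
At some moment in a run one of cake0, cake1, cake2, cake3, scoop may be knocked a few centimetres aside while the robot is not near it.
It also fails if it takes over 210 s, if anything falls off the work surface, if the arm or the gripper's body presses on something with over 40 N, if the wrist force passes 120 N, or if a joint passes its speed limit or range.

## Working session

There is one attempt and no reset: what is moved stays moved. The work goes in short steps, Python scripts to look and compute and a tool call to move; the robot and the scene stay as the last step left them, time stands still between calls to the robot, and variables do not carry over. Pictures are saved under pics/ and viewed, at most 14 in all, crops included, and the job is handed in when it is done.

Besides the shell and the picture viewer there is one more tool, called after "Request:" as name([rows], argument=value, ...), one row to a line, values as JSON. servo_tool: Moves the arm, as the interface text tells. Its arguments: {"type":"object","properties":{"increments":{"type":"array","items":{"type":"array","items":{"type":"number"}}},"squeeze":{"type":"number"}},"required":["increments"]}

```bash
ls; mkdir -p pics; cat > h.py <<'E'
import numpy as np, cv2
from rig import manip, optics, finder
def cal(n):
    c=optics.get_calibration(n); f=240/np.tan(np.radians(c["fov_y"]/2)); return f,c["cx"],c["cy"],np.array(c["world_to_cam"])
def toz(n,px,z,c=None):
    f,cx,cy,T=c or cal(n); R=T[:3,:3]; o=-R.T@T[:3,3]
    d=R.T@np.array([(px[0]-cx)/f,(px[1]-cy)/f,1]); return o+d*(z-o[2])/d[2]
def proj(n,p,c=None):
    f,cx,cy,T=c or cal(n); q=T[:3,:3]@np.array(p)+T[:3,3]; return np.array([cx+f*q[0]/q[2],cy+f*q[1]/q[2]])
def tri(obs):
    A=[];b=[]
    for n,px,c in obs:
        f,cx,cy,T=c or cal(n);R=T[:3,:3];o=-R.T@T[:3,3]
        d=R.T@np.array([(px[0]-cx)/f,(px[1]-cy)/f,1]);d/=np.linalg.norm(d);P=np.eye(3)-np.outer(d,d);A.append(P);b.append(P@o)
    return np.linalg.solve(sum(A),sum(b))
def shot(n,fn=None):
    im=optics.get_image(n)
    if fn: cv2.imwrite("pics/"+fn,im[:,:,::-1])
    return im
E
python3 - <<'E'
from h import *
a=shot("side","side0.png");b=shot("top","top0.png")
for n in ("side","top"):
    f,cx,cy,T=cal(n);print(n,f,cx,cy,(-T[:3,:3].T@T[:3,3]).round(3),T[2,:3].round(2))
Z=dict(drawer_handle=.059,trough_in=.005,scoop_grip=.081,tin_in=.033,pocket0=.03,lump0_mid=.02)
for k,z in Z.items():
    for d in finder.tip_of(k,"top")[:7]: print(k,round(d["p"],2),np.round(d["at"]),toz("top",d["at"],z).round(3))
s=manip.get_state();print(s)
E
```

```text
pics
side 479.3988694984427 325.965836804876 243.20062337226713 [0.253 0.888 1.161] [ 0.18 -0.66 -0.73]
top 514.3822711991309 322.8604686945629 246.90008346320082 [ 0.374 -0.107  1.237] [ 0.16  0.01 -0.99]
drawer_handle 0.81 [180. 259.] [0.543 0.232 0.059]
trough_in 0.8 [403. 259.] [ 0.532 -0.291  0.005]
scoop_grip 0.95 [572. 292.] [ 0.437 -0.651  0.081]
scoop_grip 0.88 [405. 208.] [ 0.64  -0.29   0.081]
scoop_grip 0.42 [281. 254.] [ 0.542 -0.003  0.081]
tin_in 0.87 [291. 306.] [ 0.429 -0.021  0.033]
pocket0 0.81 [315. 254.] [ 0.549 -0.079  0.03 ]
pocket0 0.75 [388. 307.] [ 0.419 -0.245  0.03 ]
pocket0 0.7 [283. 251.] [ 0.559 -0.003  0.03 ]
pocket0 0.69 [318. 223.] [ 0.623 -0.089  0.03 ]
pocket0 0.67 [343. 175.] [ 0.739 -0.154  0.03 ]
pocket0 0.6 [283. 225.] [ 0.62  -0.004  0.03 ]
lump0_mid 0.76 [356. 328.] [ 0.373 -0.17   0.02 ]
lump0_mid 0.72 [343. 175.] [ 0.743 -0.153  0.02 ]
lump0_mid 0.55 [404. 351.] [ 0.315 -0.279  0.02 ]
lump0_mid 0.51 [391. 310.] [ 0.412 -0.255  0.02 ]
{'clock': 0.4, 'qpos': array([ 1.07999183e+00,  2.76013330e-01,  1.50505440e+00, -3.56493909e-05,
        1.36069316e+00, -1.20994572e-01]), 'qd': array([-1.35638922e-03,  3.09588579e-05, -2.66349056e-03, -1.20334768e-03,
       -2.01631500e-03, -1.26841760e-03]), 'effort': array([-6.47795823e-04, -4.16174626e+01, -2.45744687e+01, -1.00270317e-04,
        3.33804273e-03,  1.32092396e-05]), 'position': array([0.20782527, 0.53609339, 0.23920168]), 'ee_rot': array([-8.70879122e-06,  1.83849463e-01,  9.82954408e-01, -8.54617743e-05]), 'contact_force': array([ 0.28836762,  0.24311673, -0.29230625]), 'moment': array([-0.01931948, -0.00158541, -0.00958969]), 'gripper_force': 0.0, 'width': 0.08519962010912768}
```

View pics/top0.png

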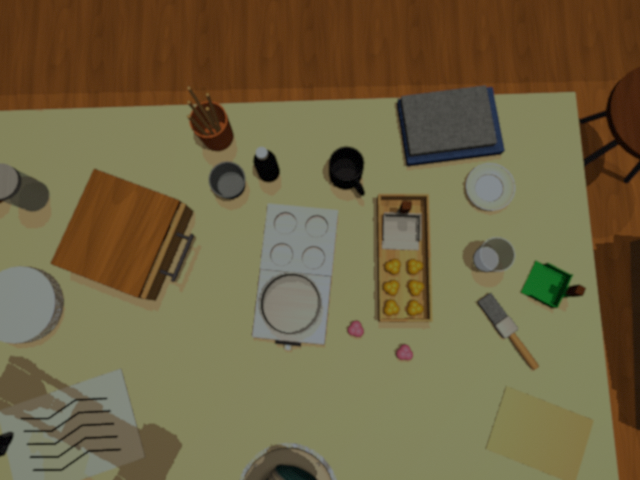

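View pics/side0.png

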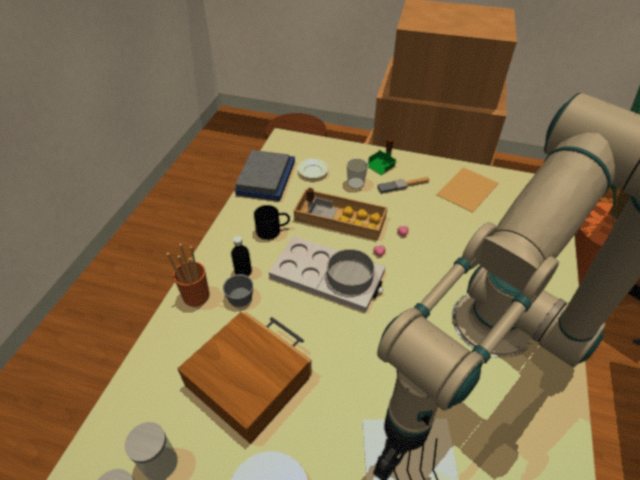

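The top view shows the chest at left with its handle at (181,258), the palette with four pockets and the tin at (291,304), and the trough with six lumps and the scoop at (403,258). The ink bottle and mug stand near the palette's far end. I'll measure the frames next.

```bash
cat >> h.py <<'E'
def rect(mask,n,z,c=None):
    ct=max(cv2.findContours(mask.astype(np.uint8),0,2)[0],key=cv2.contourArea)[:,0,:]
    w=np.array([toz(n,p,z,c)[:2] for p in ct.astype(float)])
    r=cv2.minAreaRect((w*1000).astype(np.float32)); return np.round(r[0],1),np.round(r[1],1),round(r[2],2)
E
python3 - <<'E'
from h import *
im=shot("top");hsv=cv2.cvtColor(im,cv2.COLOR_RGB2HSV)
# handle dark bar
m=np.zeros((480,640),bool);m[228:288,165:198]=hsv[228:288,165:198,2]<70
print("handle",rect(m,"top",.064))
L=finder.silhouettes("tin_in","top");
for k,z in (("pocket0",.03),("scoop_grip",.05)):
    for d in finder.silhouettes(k,"top")[:2]: print(k,round(d["p"],2),d["box"],rect(d["region"],"top",z))
m=((hsv[:,:,1]<60)&(hsv[:,:,2]>90));m2=np.zeros_like(m);m2[190:350,240:345]=m[190:350,240:345];print("palette",rect(m2,"top",.03))
for c in [(378,196),(428,196),(431,320),(379,321)]: print("trough",toz("top",c,.049).round(3))
for c in [(97,172),(190,208),(152,298),(55,250)]: print("chest",toz("top",c,.092).round(3))
for k in ("mug","ink","pot","cup"):
    for d in finder.tip_of(k,"top")[:1]: print(k,round(d["p"],2),np.round(d["at"]),toz("top",d["at"],.0).round(3))
for k in("scoop_grip","trough_in","tin_in","pocket0","drawer_handle"):
    for d in finder.tip_of(k,"side")[:6] : print(k,round(d["p"],2),np.round(d["at"],1),toz("side",d["at"],dict(scoop_grip=.081,trough_in=.005,tin_in=.033,pocket0=.03,drawer_handle=.059)[k]).round(3))
cv2.imwrite("pics/t1.png",cv2.resize(im[150:330,40:200,::-1],None,fx=3,fy=3,interpolation=2))
E
```

```text
handle (array([556.4, 241.1]), array([ 45.4, 122.4]), 67.54)
pocket0 0.65 [294.2, 275.4, 83.7, 146.1] (array([498.6, -29.4]), array([171.1, 337.9]), 82.14)
scoop_grip 0.71 [551.6, 286.2, 67.3, 43.3] (array([ 451.2, -625.1]), array([131.7,  92.8]), 62.06)
scoop_grip 0.69 [402.4, 223.8, 39.6, 46.4] (array([ 608.1, -283.7]), array([ 89.3, 115.6]), 87.24)
palette (array([507.6, -31.3]), array([174.4, 322.5]), 82.39)
trough [ 0.68  -0.233  0.049]
trough [ 0.676 -0.351  0.049]
trough [ 0.385 -0.34   0.049]
trough [ 0.386 -0.222  0.049]
chest [0.748 0.42  0.092]
chest [0.655 0.202 0.092]
chest [0.452 0.285 0.092]
chest [0.567 0.508 0.092]
mug 0.94 [342. 177.] [ 0.743 -0.15   0.   ]
ink 0.81 [269. 173.] [0.76  0.031 0.   ]
pot 0.7 [228. 184.] [0.735 0.134 0.   ]
cup 0.64 [486. 257.] [ 0.533 -0.491  0.   ]
scoop_grip 0.79 [306.4 197.9] [ 0.648 -0.267  0.081]
scoop_grip 0.79 [390.2 143.6] [ 0.437 -0.659  0.081]
scoop_grip 0.67 [355.2 222.6] [ 0.461 -0.199  0.081]
scoop_grip 0.39 [268.  231.5] [ 0.715 -0.081  0.081]
trough_in 0.55 [341.5 221. ] [ 0.523 -0.27   0.005]
tin_in 0.92 [351.3 275.1] [ 0.427 -0.023  0.033]
pocket0 0.88 [298.4 248.6] [ 0.616 -0.083  0.03 ]
pocket0 0.8 [321.7 255.6] [ 0.537 -0.076  0.03 ]
pocket0 0.72 [288.1 266.8] [ 0.623 -0.001  0.03 ]
pocket0 0.63 [371.  226.9] [ 0.416 -0.246  0.03 ]
pocket0 0.62 [350.3 277.4] [ 0.428 -0.016  0.03 ]
pocket0 0.59 [309.6 275.1] [0.549 0.011 0.03 ]
drawer_handle 0.67 [287.2 325.5] [0.546 0.219 0.059]
drawer_handle 0.46 [289.3 268.7] [0.607 0.027 0.059]
```

Request:
servo_tool([
  [-4.2, -1.7, 0, 0, 0, 0, -1],
  [-4.2, -1.7, 0, 0, 0, 0, -1],
  [-4.2, -1.7, 0, 0, 0, 0, -1],
  [-4.2, -1.7, 0, 0, 0, 0, 0.3],
  [-4.2, -1.7, 0, 0, 0, 0, 0.3],
])

```text
clock: 1.55
position: [0.374, 0.3797, 0.2395]
ee_rot: [0.0, 0.184, 0.983, 0.0]
contact_force: [0.3, 0.4, -0.2]
width: 0.0592
gripper_force: 0.0
```

Request:
servo_tool([
  [-4.2, -1.7, 0.5, 0, 0, 0, 0.3],
  [-4.2, -1.7, 0.5, 0, 0, 0, 0.3],
  [-4.2, -1.7, 0.5, 0, 0, 0, 0.3],
  [-4.2, -1.7, 0.5, 0, 0, 0, 0.3],
  [-4.0, -1.5, 0.5, 0, 0, 0, 0.3],
])

```text
clock: 2.05
position: [0.5382, 0.2268, 0.2143]
ee_rot: [0.0, 0.184, 0.983, 0.0]
contact_force: [0.4, 0.6, -0.5]
width: 0.03
gripper_force: 0.0
```

```bash
cat >> h.py <<'E'
from scipy.spatial.transform import Rotation as Ro
def tool():
    s=manip.get_state();q=s["ee_rot"];return np.array(s["position"]),Ro.from_quat([q[1],q[2],q[3],q[0]]),s
def go(target,yaw=None,tilt=None):
    """shift (cm, tool axes) and turn (deg) to reach target with tool y at world angle yaw (deg, tool down)"""
    p,R,s=tool(); print("TCP",p.round(4),"yaw",round(np.degrees(np.arctan2(*R.as_matrix()[[1,0],1])),2),"w",round(s["width"],4),"F",s["contact_force"].round(1),"t",s["clock"])
    if target is not None: print("shift cm",(R.inv().apply(np.array(target)-p)*100).round(2))
    if yaw is not None:
        y=np.array([np.cos(np.radians(yaw)),np.sin(np.radians(yaw)),0]);z=np.array([0,0,-1.]);x=np.cross(y,z)
        print("turn deg",np.degrees((R.inv()*Ro.from_matrix(np.c_[x,y,z])).as_rotvec()).round(2))
E
python3 - <<'E'
from h import *
c=cal("wrist");p,R,s=tool();shot("wrist","w1.png")
T=c[3];print("cam",(-T[:3,:3].T@T[:3,3]).round(3),T[2,:3].round(2),c[0])
print("tool",p.round(3),s["width"])
for d in finder.tip_of("drawer_handle","wrist")[:3]: print(d, toz("wrist",d["at"],.059,c))
E
```

```text
cam [0.461 0.257 0.348] [ 0.3  -0.12 -0.95] 419.9759308240901
tool [0.538 0.227 0.214] 0.029953884172219142
{'at': [321.9, 234.7], 'p': 0.61} [0.54813578 0.22909499 0.059     ]
```

View pics/w1.png

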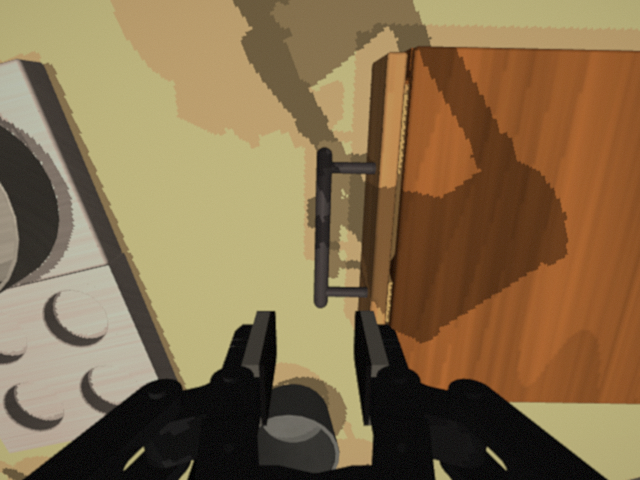

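Handle bar runs from (324,152) to (320,304), nearly parallel to the fingers' gap; pot lies beyond at (300,430).

```bash
python3 - <<'E'
from h import *
a=toz("wrist",(324,152),.059);b=toz("wrist",(320.5,304),.059);m=(a+b)/2;print(a,b,m,np.linalg.norm(a-b))
d=b-a;yaw=np.degrees(np.arctan2(d[1],d[0]))+90;print(yaw)
go([m[0],m[1],.048],yaw)
E
```

```text
[0.49653014 0.24896891 0.059     ] [0.60200242 0.20554224 0.059     ] [0.54926628 0.22725558 0.059     ] 0.11406260065178381
67.62130121976503
TCP [0.5408 0.2246 0.2133] yaw 68.51 w 0.0301 F [-1.   0.7  0.4] t 2.15
shift cm [-0.65  0.59 16.53]
turn deg [-0.08  0.13  0.89]
```

Request:
servo_tool([
  [-0.6, 0.6, 3.5, 0, 0, 0.9, 0.3],
  [0, 0, 4.0, 0, 0, 0, 0.3],
  [0, 0, 4.0, 0, 0, 0, 0.3],
  [0, 0, 3.0, 0, 0, 0, 0.3],
  [0, 0, 2.0, 0, 0, 0, 0.3],
])

```text
clock: 2.65
position: [0.542, 0.231, 0.0472]
ee_rot: [-0.002, 0.191, 0.982, -0.002]
contact_force: [-12.2, -22.7, 25.4]
width: 0.0299
gripper_force: 0.0
```

Request:
servo_tool([
  [0, 0, 0, 0, 0, 0, 1],
  [0, 0, 0, 0, 0, 0, 1],
  [0, 0, 0, 0, 0, 0, 1],
  [0, 0, 0, 0, 0, 0, 1],
  [0, 0, 0, 0, 0, 0, 1],
], squeeze=40)

```text
clock: 3.15
position: [0.5431, 0.2319, 0.0483]
ee_rot: [-0.001, 0.192, 0.981, -0.0]
contact_force: [-1.4, 1.0, -12.8]
width: 0.0095
gripper_force: 38.8
```

Request:
servo_tool([
  [0, -2.0, 0, 0, 0, 0, 1],
  [0, -3.0, 0, 0, 0, 0, 1],
  [0, -3.0, 0, 0, 0, 0, 1],
  [0, -3.0, 0, 0, 0, 0, 1],
  [0, -2.5, 0, 0, 0, 0, 1],
])

```text
clock: 3.65
position: [0.4916, 0.1063, 0.0483]
ee_rot: [-0.002, 0.192, 0.981, 0.0]
contact_force: [0.1, 2.5, -16.6]
width: 0.0094
gripper_force: 39.5
```

Request:
servo_tool([
  [0, -0.6, 0, 0, 0, 0, 1],
  [0, 0, 0, 0, 0, 0, 1],
  [0, 0, 0, 0, 0, 0, 1],
  [0, 0, 0, 0, 0, 0, 1],
  [0, 0, 0, 0, 0, 0, 1],
])

```text
clock: 4.15
position: [0.49, 0.1023, 0.0483]
ee_rot: [-0.002, 0.192, 0.981, 0.001]
contact_force: [-1.9, 5.7, -18.0]
width: 0.0093
gripper_force: 39.9
```

Request:
servo_tool([
  [0, 0, 0, 0, 0, 0, 0.3],
  [0, 0, 0, 0, 0, 0, 0.3],
  [0, 0, -4, 0, 0, 0, 0.3],
  [0, 2, -5, 0, 0, 0, 0.3],
  [0, 4, -4, 0, 0, 0, 0],
])

```text
clock: 4.65
position: [0.5138, 0.1501, 0.1758]
ee_rot: [0.003, 0.193, 0.981, 0.0]
contact_force: [1.7, 0.0, -0.2]
width: 0.0421
gripper_force: 0.0
```

Request:
servo_tool([
  [0, 4, -4, 0, 0, 0, 0],
  [0, 2, -3, 0, 0, 0, -0.5],
  [0, 0, 0, 0, 0, 0, -0.5],
  [0, 0, 0, 0, 0, 0, -0.5],
  [0, 0, 0, 0, 0, 0, -0.5],
])

```text
clock: 5.15
position: [0.5321, 0.2017, 0.2362]
ee_rot: [-0.0, 0.192, 0.981, -0.0]
contact_force: [0.1, -0.6, 0.0]
width: 0.0641
gripper_force: 0.0
```

```bash
python3 - <<'E'
from h import *
c=cal("wrist");p,R,s=tool();shot("wrist","w2.png");go(None)
for k in("cake0_mid","drawer_handle"):
  for d in finder.tip_of(k,"wrist")[:6]: print(k,round(d["p"],2),d["at"], toz("wrist",d["at"],.035 if k[0]=="c" else .059,c).round(4))
E
```

```text
TCP [0.5319 0.2015 0.2357] yaw 67.87 w 0.0645 F [-0.6 -0.  -0.7] t 5.2
drawer_handle 0.55 [173.8, 218.3] [0.4936 0.101  0.059 ]
```

View pics/w2.png

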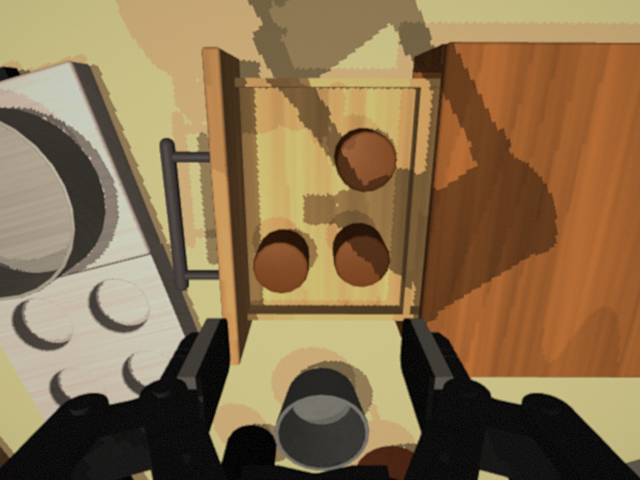

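Three cakes in the drawer: near (281,265), (361,257) and (366,163). All sit clear of the chest, and the pot is below at (320,430). Next I'll fit cylinders to their silhouettes.

```bash
cat >> h.py <<'E'
from scipy.optimize import minimize
th=np.linspace(0,2*np.pi,40)
def hullmask(n,x,y,z0,z1,r,c):
    P=np.array([proj(n,(x+r*np.cos(t),y+r*np.sin(t),z),c) for t in th for z in (z0,z1)])
    m=np.zeros((480,640),np.uint8);cv2.fillConvexPoly(m,(cv2.convexHull(P.astype(np.float32))*16).astype(np.int32),1,shift=4);return m>0
def fitcyl(n,mask,z0,z1,r,c):
    ys,xs=np.nonzero(mask);g=toz(n,(xs.mean(),ys.mean()),(z0+z1)/2,c)[:2]
    def cost(v):
        h=hullmask(n,v[0]/1000,v[1]/1000,z0,z1,r,c);return 1-(h&mask).sum()/(h|mask).sum()
    b=minimize(cost,g*1000,method="Nelder-Mead",options=dict(initial_simplex=[g*1000,g*1000+[6,0],g*1000+[0,6]]));return (b.x/1000).round(4),round(1-b.fun,3)
E
python3 - <<'E'
from h import *
c=cal("wrist")
im=shot("wrist");print(manip.get_state()["qpos"].round(2))
for d in finder.silhouettes("cake0_mid","wrist")[:6]: print("net",round(d["p"],2),np.round(d["box"]),fitcyl("wrist",d["region"],.015,.055,.023,c))
# colour blobs: dark brown
hsv=cv2.cvtColor(im,cv2.COLOR_RGB2HSV)
for a in [(281,265),(361,257),(366,163)]:
    roi=np.zeros((480,640),bool);roi[a[1]-45:a[1]+45,a[0]-40:a[0]+40]=1
    print(hsv[a[1],a[0]],hsv[a[1]-30,a[0]],hsv[a[1],a[0]+40 if a[0]>300 else a[0]+37])
E
```

```text
[ 0.24  0.27  1.52 -0.    1.35 -0.94]
[ 12 180 133] [ 11 193  45] [ 23 118 204]
[ 12 179 101] [ 10 221  37] [ 17 140 113]
[ 13 169 142] [ 12 180 125] [ 17 138 189]
```

```bash
cat >> h.py <<'E'
def cakes(seeds,z0=.015,z1=.055,box=45):
    c=cal("wrist");im=shot("wrist");hsv=cv2.cvtColor(im,cv2.COLOR_RGB2HSV)
    m=((hsv[:,:,0]<15)&(hsv[:,:,1]>155)).astype(np.uint8);out=[]
    for a in seeds:
        k=np.zeros_like(m);k[a[1]-box:a[1]+box,a[0]-box:a[0]+box]=m[a[1]-box:a[1]+box,a[0]-box:a[0]+box]
        k=cv2.morphologyEx(k,cv2.MORPH_OPEN,np.ones((3,3)))
        n,l,_,_=cv2.connectedComponentsWithStats(k);r=l==l[a[1],a[0]]
        out.append(fitcyl("wrist",r,z0,z1,.023,c));print(a,r.sum(),out[-1])
    return im
E
python3 - <<'E'
from h import *
cakes([(281,265),(361,257),(366,163)])
E
```

```text
(281, 265) 2644 (array([0.5638, 0.1584]), np.float64(0.838))
(361, 257) 2645 (array([0.5841, 0.2216]), np.float64(0.831))
(366, 163) 2930 (array([0.5097, 0.252 ]), np.float64(0.872))
```

```bash
python3 - <<'E'
from h import *
c=cal("wrist");im=shot("wrist");hsv=cv2.cvtColor(im,cv2.COLOR_RGB2HSV)
for a,g in [((281,265),(.5638,.1584)),((361,257),(.5841,.2216)),((366,163),(.5097,.252))]:
    m=((hsv[:,:,0]<15)&(hsv[:,:,1]>150)&(hsv[:,:,2]>70)).astype(np.uint8);k=np.zeros_like(m);s=np.s_[a[1]-45:a[1]+45,a[0]-45:a[0]+45];k[s]=m[s]
    k=cv2.morphologyEx(k,cv2.MORPH_OPEN,np.ones((5,5)))
    n,l,st,ce=cv2.connectedComponentsWithStats(k);i=l[a[1],a[0]];print(st[i],ce[i].round(1),toz("wrist",ce[i],.055,c).round(4))
    print(" fit",fitcyl("wrist",l==i,.0545,.055,.023,c), "hullbox",cv2.boundingRect(hullmask("wrist",*g,.015,.055,.023,c).astype(np.uint8)))
cv2.imwrite("pics/w3.png",cv2.resize(im[100:310,230:440,::-1],None,fx=2.5,fy=2.5,interpolation=2))
E
```

```text
[ 253  243   55   50 2148] [279.7 267. ] [0.5623 0.1596 0.055 ]
 fit (array([0.5639, 0.1594]), np.float64(0.883)) hullbox (251, 228, 58, 68)
[ 335  237   54   49 2098] [360.9 260.9] [0.582  0.2223 0.055 ]
 fit (array([0.5842, 0.2213]), np.float64(0.851)) hullbox (331, 222, 60, 68)
[ 338  131   57   60 2734] [366.1 160.6] [0.5085 0.2531 0.055 ]
 fit (array([0.5092, 0.2541]), np.float64(0.873)) hullbox (332, 127, 65, 67)
```

View pics/w3.png

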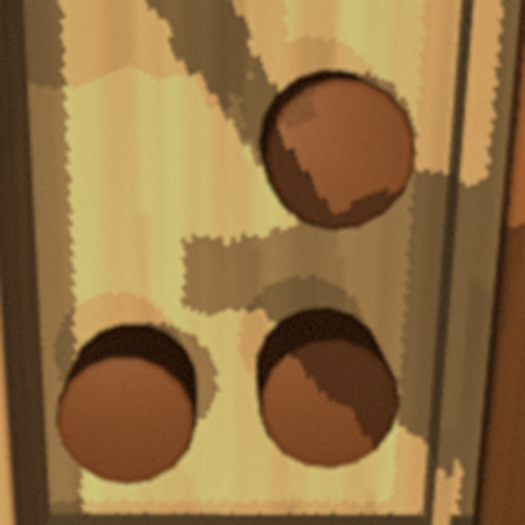

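Top face centres: A about (281,267), B (361,260), C (366,161). C and B sit close to the chest front, so all three get gripped across the chest's y.

Request:
servo_tool([
  [4.0, 2.0, 0, 0, 0, 8.5, -0.5],
  [0, 0, 0, 0, 0, 8.5, -0.5],
  [0, 0, 0, 0, 0, 8.5, -0.5],
  [0, 0, 0, 0, 0, 8.5, -0.5],
  [0, 0, 0, 0, 0, 8.5, -0.5],
])

```text
clock: 6.0
position: [0.5031, 0.2359, 0.2363]
ee_rot: [-0.0, 0.537, 0.844, -0.0]
contact_force: [0.2, -0.7, 0.4]
width: 0.0646
gripper_force: 0.0
```

Request:
servo_tool([
  [0, 0, 0, 0, 0, 8.5, -0.5],
  [0, 0, 0, 0, 0, 8.5, -0.5],
  [0, 0, 0, 0, 0, 8.5, -0.5],
  [0, 0, 0, 0, 0, 8.5, -0.5],
  [0, 0, 2, 0, 0, 8.5, -0.5],
])

```text
clock: 6.5
position: [0.5052, 0.2364, 0.2185]
ee_rot: [0.001, 0.806, 0.592, 0.003]
contact_force: [1.3, -0.3, -0.2]
width: 0.064
gripper_force: 0.0
```

Request:
servo_tool([
  [0, 0, 2, 0, 0, 5, -0.5],
  [0, 0, 2, 0, 0, 0, -0.5],
  [0, 0, 2, 0, 0, 0, -0.5],
  [0, 0, 0, 0, 0, 0, -0.5],
  [0, 0, 0, 0, 0, 0, -0.5],
])

```text
clock: 7.0
position: [0.5034, 0.2359, 0.1565]
ee_rot: [-0.0, 0.829, 0.559, -0.0]
contact_force: [-0.3, 0.2, -0.6]
width: 0.0637
gripper_force: 0.0
```

```bash
python3 - <<'E'
from h import *
go([.509,.2525,.040],-22.4)
E
```

```text
TCP [0.5034 0.2359 0.1565] yaw -22.07 w 0.0637 F [-0.3  0.2 -0.6] t 7.0
shift cm [ 1.76 -0.1  11.65]
turn deg [-0.02  0.01  0.33]
```

Request:
servo_tool([
  [1.8, -0.1, 1.5, 0, 0, 0, -0.5],
  [0, 0, 3.0, 0, 0, 0, -0.5],
  [0, 0, 3.0, 0, 0, 0, -0.5],
  [0, 0, 2.5, 0, 0, 0, -0.5],
  [0, 0, 1.6, 0, 0, 0, -0.5],
])

```text
clock: 7.5
position: [0.5094, 0.2531, 0.0401]
ee_rot: [0.0, 0.829, 0.559, 0.0]
contact_force: [-0.3, 1.0, -0.1]
width: 0.0637
gripper_force: 0.0
```

Request:
servo_tool([
  [0, 0, 0, 0, 0, 0, 0.6],
  [0, 0, 0, 0, 0, 0, 0.6],
  [0, 0, 0, 0, 0, 0, 0.6],
  [0, 0, 0, 0, 0, 0, 0.6],
  [0, 0, -1, 0, 0, 0, 0.6],
], squeeze=30)

```text
clock: 8.0
position: [0.5086, 0.2528, 0.0506]
ee_rot: [-0.0, 0.829, 0.559, -0.001]
contact_force: [0.3, 0.3, -0.5]
width: 0.0448
gripper_force: 30.8
```

Request:
servo_tool([
  [0, 0, -4, 0, 0, 0, 0.6],
  [0, 0, -4, 0, 0, 0, 0.6],
  [0, 0, -4, 0, 0, 0, 0.6],
  [-4.5, 0, -3, 0, 0, 0, 0.6],
  [-4.5, 0, 0, 0, 0, 0, 0.6],
])

```text
clock: 8.5
position: [0.4797, 0.1733, 0.2039]
ee_rot: [0.002, 0.829, 0.56, 0.006]
contact_force: [0.9, -1.6, -1.1]
width: 0.0451
gripper_force: 31.1
```

```bash
python3 - <<'E'
from h import *
go([.545,.0,.2],-7.6)
E
```

```text
TCP [0.4797 0.1733 0.2039] yaw -21.91 w 0.0451 F [ 0.9 -1.6 -1.1] t 8.5
shift cm [-13.65  12.52   0.42]
turn deg [  0.62  -0.31 -14.3 ]
```

Request:
servo_tool([
  [-3.2, 3.5, 0, 0, 0, 0, 0.6],
  [-3.2, 3.5, 0, 0, 0, 0, 0.6],
  [-3.2, 3.5, 0, 0, 0, 0, 0.6],
  [-3.2, 3.5, 0, 0, 0, 0, 0.6],
  [-3.0, 3.5, 0, 0, 0, 0, 0.6],
])

```text
clock: 9.0
position: [0.5799, -0.0414, 0.1997]
ee_rot: [0.001, 0.829, 0.559, 0.001]
contact_force: [-0.3, 0.2, -0.8]
width: 0.0449
gripper_force: 31.1
```

Request:
servo_tool([
  [0, 0, 0, 0, 0, -7, 0.6],
  [0, 0, 0, 0, 0, -7, 0.6],
  [0, 0, 0, 0, 0, 0, 0.6],
  [0, 0, 0, 0, 0, 0, 0.6],
  [0, 0, 0, 0, 0, 0, 0.6],
])

```text
clock: 9.5
position: [0.5793, -0.0391, 0.1987]
ee_rot: [0.0, 0.755, 0.655, 0.0]
contact_force: [-0.4, 0.3, -0.8]
width: 0.0452
gripper_force: 31.2
```

```bash
python3 - <<'E'
from h import *
c=cal("wrist");shot("wrist","w4.png");go(None)
for d in finder.tip_of("pocket0","wrist")[:6]: print(round(d["p"],2),d["at"], toz("wrist",d["at"],.03,c).round(4))
E
```

```text
TCP [ 0.5793 -0.039   0.1986] yaw -8.09 w 0.045 F [-0.1  0.4  0.4] t 9.55
0.85 [274.9, 269.5] [ 0.5439 -0.0744  0.03  ]
0.78 [266.1, 171.8] [0.5506 0.0012 0.03  ]
0.71 [372.2, 171.4] [ 0.6262 -0.0092  0.03  ]
0.69 [369.4, 271.1] [ 0.6166 -0.0861  0.03  ]
0.34 [281.1, 451.3] [ 0.5187 -0.2527  0.03  ]
```

View pics/w4.png

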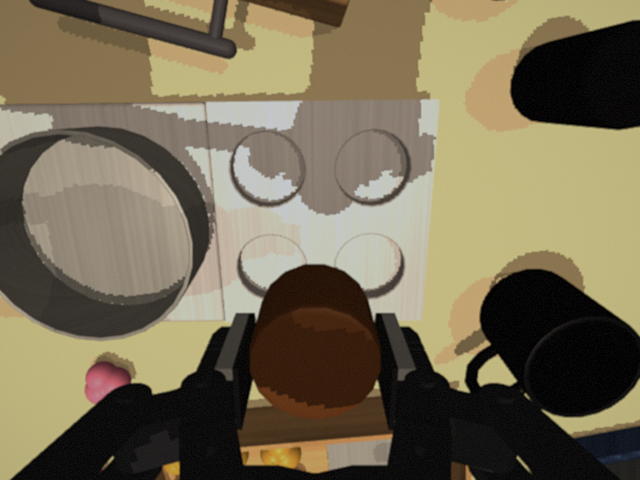

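Four pockets in view near (267,168), (372,167), (273,270) and (369,271). The cake is held centrally at (315,340), and mug and ink are clear to the right. Now I'll refine the pocket rims and the held cake.

```bash
cat >> h.py <<'E'
def fitpockets(im,c,g=(584.3,-41,-7.6),rowmax=262,n="wrist"):
    G=cv2.GaussianBlur(cv2.cvtColor(im,cv2.COLOR_RGB2GRAY).astype(np.float32),(0,0),1.5)
    gx=cv2.Sobel(G,5,1,0);gy=cv2.Sobel(G,5,0,1)
    t=np.linspace(0,2*np.pi,120,endpoint=False)
    def cost(v):
        a=np.radians(v[2]);u=np.array([np.cos(a),np.sin(a)]);w=np.array([-u[1],u[0]]);s=0;k=0
        for i in(-38,38):
            for j in(-38,38):
                o=np.array(v[:2])+i*u+j*w
                P=np.array([proj(n,((o[0]+26.5*np.cos(q))/1000,(o[1]+26.5*np.sin(q))/1000,.03),c) for q in t])
                N=P-P.mean(0);N/=np.linalg.norm(N,axis=1)[:,None];ok=P[:,1]<rowmax
                P=P[ok].astype(np.float32);N=N[ok]
                e=cv2.remap(gx,P[:,0][None],P[:,1][None],1)[0]*N[:,0]+cv2.remap(gy,P[:,0][None],P[:,1][None],1)[0]*N[:,1]
                s+=np.minimum(abs(e),60).sum();k+=len(e)
        return -s/k
    best=min((minimize(cost,np.array(g)+[a,b,0],method="Nelder-Mead",options=dict(initial_simplex=np.array(g)+[a,b,0]+np.array([[0,0,0],[2,0,0],[0,2,0],[0,0,1]]))) for a in(-4,0,4) for b in(-4,0,4)),key=lambda r:r.fun)
    v=best.x;a=np.radians(v[2]);u=np.array([np.cos(a),np.sin(a)]);w=np.array([-u[1],u[0]])
    print("pockets",v.round(2),best.fun)
    return [((v[:2]+i*u+j*w)/1000).round(4) for i in(-38,38) for j in(38,-38)]
E
python3 - <<'E'
from h import *
c=cal("wrist");im=cv2.imread("pics/w4.png")[:,:,::-1].copy();P=fitpockets(im,c)
print(P)
hsv=cv2.cvtColor(im,cv2.COLOR_RGB2HSV);m=((hsv[:,:,0]<15)&(hsv[:,:,1]>150));m[:255]=0;m[420:]=0;m[:,:248]=0;m[:,384:]=0
n,l,_,_=cv2.connectedComponentsWithStats(m.astype(np.uint8));m=l==l[340,315];ys,xs=np.nonzero(m);print(xs.min(),xs.max(),ys.min(),ys.max(),m.sum())
p,R,s=tool();f=fitcyl("wrist",m,p[2]-.025,p[2]+.015,.023,c);print(f,"in tool",R.inv().apply(np.r_[f[0],p[2]]-p).round(4))
E
```

```text
pockets [585.96 -39.48  -7.  ] -40.58863392607467
[array([0.5529, 0.0029]), array([ 0.5436, -0.0726]), array([ 0.6283, -0.0064]), array([ 0.619 , -0.0818])]
248 381 266 419 15626
(array([ 0.5801, -0.0397]), np.float64(0.881)) in tool [-0.0006  0.0009  0.    ]
```

Request:
servo_tool([
  [-3.8, -3.0, 0, 0, 0, 0, 0.6],
  [0, 0, 4.5, 0, 0, 0, 0.6],
  [0, 0, 4.5, 0, 0, 0, 0.6],
  [0, 0, 4.0, 0, 0, 0, 0.6],
  [0, 0, 0, 0, 0, 0, 0.6],
])

```text
clock: 10.1
position: [0.5399, -0.0715, 0.0636]
ee_rot: [-0.005, 0.755, 0.656, -0.003]
contact_force: [-0.9, -0.1, -1.4]
width: 0.0448
gripper_force: 31.2
```

```bash
python3 - <<'E'
from h import *
go([.5436,-.0726,.042],-7.5)
E
```

```text
TCP [ 0.5399 -0.0715  0.0636] yaw -8.08 w 0.0448 F [-0.9 -0.1 -1.4] t 10.1
shift cm [-0.06  0.41  2.16]
turn deg [-0.66 -0.09 -0.58]
```

Request:
servo_tool([
  [0, 0, 0, 0, 0, 0, 0.6],
  [0, 0, 0, 0, 0, 0, 0.6],
  [0, 0, 0.3, 0, 0, 0, 0.6],
  [0, 0, 0, 0, 0, 0, 0.6],
  [0, 0, 0, 0, 0, 0, 0.6],
])

```text
clock: 10.6
position: [0.5449, -0.0729, 0.0661]
ee_rot: [0.001, 0.755, 0.656, 0.0]
contact_force: [0.2, -0.2, -0.7]
width: 0.0446
gripper_force: 31.3
```

```bash
python3 - <<'E'
from h import *
go([.5436,-.0726,.042],-7.5)
E
```

```text
TCP [ 0.5449 -0.0729  0.0661] yaw -8.05 w 0.0446 F [ 0.2 -0.2 -0.7] t 10.6
shift cm [ 0.01 -0.13  2.41]
turn deg [ 0.09  0.01 -0.55]
```

Request:
servo_tool([
  [0, -0.1, 0.8, 0, 0, 0, 0.6],
  [0, 0, 0.6, 0, 0, 0, 0.6],
  [0, 0, 0.6, 0, 0, 0, 0.6],
  [0, 0, 0.4, 0, 0, 0, 0.6],
  [0, 0, 0, 0, 0, 0, 0.6],
])

```text
clock: 11.1
position: [0.5429, -0.0725, 0.0416]
ee_rot: [-0.001, 0.755, 0.656, -0.0]
contact_force: [-2.1, 1.4, 7.0]
width: 0.0445
gripper_force: 32.0
```

Request:
servo_tool([
  [0, 0, 0, 0, 0, 0, -0.5],
  [0, 0, 0, 0, 0, 0, -0.5],
  [0, 0, 0, 0, 0, 0, -0.5],
  [0, 0, -4, 0, 0, 0, -0.5],
  [0, 0, -4, 0, 0, 0, -0.5],
])

```text
clock: 11.6
position: [0.5423, -0.0724, 0.1206]
ee_rot: [-0.002, 0.755, 0.656, -0.001]
contact_force: [0.7, 0.2, -0.2]
width: 0.064
gripper_force: 0.0
```

Request:
servo_tool([
  [4.9, 0, -3, 0, 0, 0, -0.5],
  [4.9, 0, 0, 0, 0, 0, -0.5],
  [4.9, 0, 0, 0, 0, 0, -0.5],
  [4.9, 0, 0, 0, 0, 0, -0.5],
  [4.9, 0, 0, 0, 0, 0, -0.5],
])

```text
clock: 12.1
position: [0.5769, 0.1654, 0.1472]
ee_rot: [0.0, 0.755, 0.656, 0.0]
contact_force: [0.9, 0.3, 1.1]
width: 0.0639
gripper_force: 0.0
```

Request:
servo_tool([
  [4.9, 0, 0, 0, 0, 0, -0.5],
  [0, 0, 0, 0, 0, 7, -0.5],
  [0, 0, 0, 0, 0, 7.3, -0.5],
  [0, 0, 0, 0, 0, 0, -0.5],
  [0, 0, 0, 0, 0, 0, -0.5],
])

```text
clock: 12.6
position: [0.5836, 0.212, 0.147]
ee_rot: [-0.0, 0.83, 0.558, -0.0]
contact_force: [0.1, 0.1, 0.3]
width: 0.064
gripper_force: 0.0
```

```bash
python3 - <<'E'
from h import *
c=cal("wrist");im=shot("wrist","w5.png");go([.583,.222,.040],-22.4)
for p in((.563,.159),(.583,.222)): print(proj("wrist",(*p,.055),c).round())
for d in finder.tip_of("cake0_mid","wrist")[:6]: print(round(d["p"],2),d["at"], toz("wrist",d["at"],.035,c).round(4))
E
```

```text
TCP [0.5837 0.2118 0.1471] yaw -22.26 w 0.0642 F [ 0.1  0.3 -0.8] t 12.65
shift cm [ 0.92 -0.45 10.71]
turn deg [-0.01  0.01  0.14]
[315. 342.]
[306. 241.]
```

View pics/w5.png

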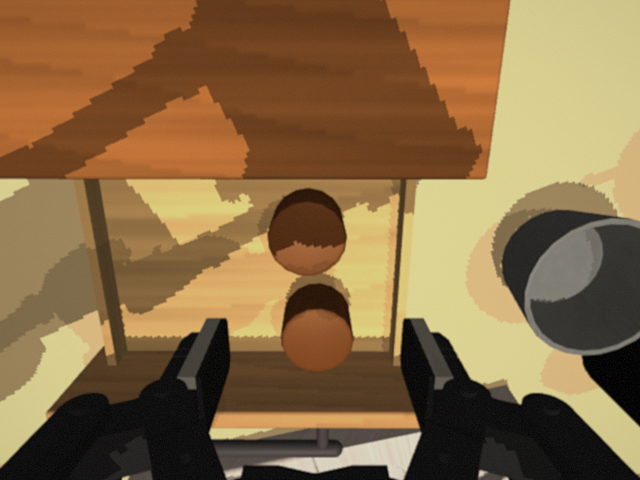

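Cakes B (307,238) and A (317,339) are where I predicted, within 2 mm.

Request:
servo_tool([
  [1.0, -0.4, 1.5, 0, 0, 0, -0.5],
  [0, 0, 3.0, 0, 0, 0, -0.5],
  [0, 0, 3.0, 0, 0, 0, -0.5],
  [0, 0, 2.0, 0, 0, 0, -0.5],
  [0, 0, 1.2, 0, 0, 0, -0.5],
])

```text
clock: 13.2
position: [0.5822, 0.2228, 0.0374]
ee_rot: [-0.001, 0.831, 0.557, -0.002]
contact_force: [0.2, -0.3, -0.3]
width: 0.0644
gripper_force: 0.0
```

Request:
servo_tool([
  [0, 0, 0, 0, 0, 0, 0.6],
  [0, 0, 0, 0, 0, 0, 0.6],
  [0, 0, 0, 0, 0, 0, 0.6],
  [0, 0, 0, 0, 0, 0, 0.6],
  [0, 0, -2, 0, 0, 0, 0.6],
])

```text
clock: 13.7
position: [0.5822, 0.2224, 0.059]
ee_rot: [-0.001, 0.831, 0.557, -0.002]
contact_force: [-0.1, -0.2, -0.6]
width: 0.0451
gripper_force: 30.9
```

Request:
servo_tool([
  [0, 0, -4, 0, 0, 0, 0.6],
  [0, 0, -4, 0, 0, 0, 0.6],
  [-3, 0, -2, 0, 0, 0, 0.6],
  [-4.5, 0, 0, 0, 0, 0, 0.6],
  [-4.5, 0, 0, 0, 0, 0, 0.6],
])

```text
clock: 14.2
position: [0.5386, 0.1112, 0.1623]
ee_rot: [0.001, 0.83, 0.557, 0.002]
contact_force: [0.2, -0.4, -2.0]
width: 0.0447
gripper_force: 31.0
```

```bash
python3 - <<'E'
from h import *
go([.6283,-.0064,.042],-7.6)
E
```

```text
TCP [0.5386 0.1112 0.1623] yaw -22.26 w 0.0447 F [ 0.2 -0.4 -2. ] t 14.2
shift cm [-7.51 12.71 12.07]
turn deg [  0.24  -0.07 -14.66]
```

Request:
servo_tool([
  [-2.5, 4.2, 0, 0, 0, 0, 0.6],
  [-2.5, 4.2, 0, 0, 0, 0, 0.6],
  [-2.5, 4.2, 0, 0, 0, 0, 0.6],
  [0, 0, 0, 0, 0, -7.3, 0.6],
  [0, 0, 0, 0, 0, -7.3, 0.6],
])

```text
clock: 14.7
position: [0.6272, -0.0073, 0.1608]
ee_rot: [0.0, 0.753, 0.659, 0.001]
contact_force: [-0.4, -0.2, -0.4]
width: 0.0449
gripper_force: 31.1
```

Request:
servo_tool([
  [0, 0, 4, 0, 0, 0, 0.6],
  [0, 0, 3.5, 0, 0, 0, 0.6],
  [0, 0, 2, 0, 0, 0, 0.6],
  [0, 0, 0, 0, 0, 0, 0.6],
  [0, 0, 0, 0, 0, 0, 0.6],
])

```text
clock: 15.2
position: [0.6268, -0.0055, 0.0661]
ee_rot: [0.0, 0.753, 0.658, 0.0]
contact_force: [0.6, 0.6, -0.5]
width: 0.0449
gripper_force: 31.1
```

```bash
python3 - <<'E'
from h import *
go([.6283,-.0064,.041],-7.6)
E
```

```text
TCP [ 0.6268 -0.0055  0.0661] yaw -7.76 w 0.0449 F [ 0.6  0.6 -0.5] t 15.2
shift cm [-0.07  0.16  2.51]
turn deg [ 0.07 -0.01 -0.16]
```

Insert, release, and return for cake A.

Request:
servo_tool([
  [-0.1, 0.2, 0.8, 0, 0, 0, 0.6],
  [0, 0, 0.6, 0, 0, 0, 0.6],
  [0, 0, 0.6, 0, 0, 0, 0.6],
  [0, 0, 0.5, 0, 0, 0, 0.6],
  [0, 0, 0, 0, 0, 0, 0.6],
])

```text
clock: 15.7
position: [0.6281, -0.0066, 0.0403]
ee_rot: [0.0, 0.753, 0.658, 0.0]
contact_force: [0.8, -1.1, -1.0]
width: 0.045
gripper_force: 31.1
```

Request:
servo_tool([
  [0, 0, 0, 0, 0, 0, -0.5],
  [0, 0, 0, 0, 0, 0, -0.5],
  [0, 0, 0, 0, 0, 0, -0.5],
  [0, 0, -4, 0, 0, 0, -0.5],
  [0, 0, -4, 0, 0, 0, -0.5],
])

```text
clock: 16.2
position: [0.6269, -0.0065, 0.1197]
ee_rot: [-0.001, 0.753, 0.658, -0.001]
contact_force: [0.9, -0.2, 0.4]
width: 0.0638
gripper_force: 0.0
```

Request:
servo_tool([
  [3.9, -2.2, -3, 0, 0, 0, -0.5],
  [3.9, -2.2, 0, 0, 0, 0, -0.5],
  [3.9, -2.2, 0, 0, 0, 0, -0.5],
  [3.9, -2.2, 0, 0, 0, 0, -0.5],
  [0, 0, 0, 0, 0, 7.3, -0.5],
])

```text
clock: 16.7
position: [0.5602, 0.1616, 0.1484]
ee_rot: [-0.002, 0.793, 0.609, 0.0]
contact_force: [0.4, -0.8, -0.3]
width: 0.0641
gripper_force: 0.0
```

Request:
servo_tool([
  [0, 0, 0, 0, 0, 7.3, -0.5],
  [0, 0, 0, 0, 0, 0, -0.5],
  [0, 0, 0, 0, 0, 0, -0.5],
  [0, 0, 0, 0, 0, 0, -0.5],
  [0, 0, 0, 0, 0, 0, -0.5],
])

```text
clock: 17.2
position: [0.5632, 0.1564, 0.1481]
ee_rot: [-0.0, 0.831, 0.557, -0.0]
contact_force: [0.2, -0.0, 0.3]
width: 0.0636
gripper_force: 0.0
```

```bash
python3 - <<'E'
from h import *
c=cal("wrist");go([.5635,.161,.040],-22.4)
p=proj("wrist",(.5635,.161,.055),c).round().astype(int);print(p)
im=shot("wrist");hsv=cv2.cvtColor(im,cv2.COLOR_RGB2HSV)
m=((hsv[:,:,0]<15)&(hsv[:,:,1]>150)&(hsv[:,:,2]>70)).astype(np.uint8);k=np.zeros_like(m);s=np.s_[p[1]-60:p[1]+60,p[0]-60:p[0]+60];k[s]=m[s]
k=cv2.morphologyEx(k,cv2.MORPH_OPEN,np.ones((5,5)));n,l,st,ce=cv2.connectedComponentsWithStats(k);i=1+np.argmax(st[1:,4]);print(st[i],ce[i])
print("xy",toz("wrist",(st[i][0]+st[i][2]/2,st[i][1]+st[i][3]/2),.055,c))
E
```

```text
TCP [0.5632 0.1564 0.1481] yaw -22.34 w 0.0636 F [ 0.2 -0.   0.3] t 17.2
shift cm [ 0.44 -0.15 10.81]
turn deg [-0.01 -0.    0.06]
[311 248]
[ 276  214   76   72 3998] [313.6825913  251.08504252]
xy [0.56475337 0.15932884 0.055     ]
```

Request:
servo_tool([
  [0.4, 0, 1.5, 0, 0, 0, -0.5],
  [0, 0, 3.0, 0, 0, 0, -0.5],
  [0, 0, 3.0, 0, 0, 0, -0.5],
  [0, 0, 2.0, 0, 0, 0, -0.5],
  [0, 0, 1.3, 0, 0, 0, -0.5],
])

```text
clock: 17.75
position: [0.5638, 0.1601, 0.0384]
ee_rot: [-0.001, 0.831, 0.557, -0.001]
contact_force: [-0.1, -0.7, 0.1]
width: 0.064
gripper_force: 0.0
```

Request:
servo_tool([
  [0, 0, 0, 0, 0, 0, 0.6],
  [0, 0, 0, 0, 0, 0, 0.6],
  [0, 0, 0, 0, 0, 0, 0.6],
  [0, 0, 0, 0, 0, 0, 0.6],
  [0, 0, -2, 0, 0, 0, 0.6],
])

```text
clock: 18.25
position: [0.563, 0.1602, 0.0589]
ee_rot: [-0.001, 0.831, 0.557, -0.002]
contact_force: [0.3, 0.7, -0.7]
width: 0.045
gripper_force: 30.9
```

Request:
servo_tool([
  [0, 0, -4, 0, 0, 0, 0.6],
  [0, 0, -4, 0, 0, 0, 0.6],
  [-4, 1.5, -2, 0, 0, 0, 0.6],
  [-4, 1.5, 0, 0, 0, 0, 0.6],
  [-4, 1.5, 0, 0, 0, 0, 0.6],
])

```text
clock: 18.75
position: [0.5613, 0.0314, 0.1623]
ee_rot: [0.001, 0.83, 0.557, 0.002]
contact_force: [0.2, 0.2, -1.1]
width: 0.0448
gripper_force: 31.0
```

Request:
servo_tool([
  [-2, 0.7, 0, 0, 0, -7.3, 0.6],
  [0, 0, 0, 0, 0, -7.3, 0.6],
  [0, 0, 0, 0, 0, 0, 0.6],
  [0, 0, 0, 0, 0, 0, 0.6],
  [0, 0, 0, 0, 0, 0, 0.6],
])

```text
clock: 19.25
position: [0.5595, 0.0118, 0.1604]
ee_rot: [0.0, 0.754, 0.657, 0.0]
contact_force: [-0.1, 0.4, -1.4]
width: 0.0449
gripper_force: 31.0
```

```bash
python3 - <<'E'
from h import *
go([.5529,.0029,.041],-7.6)
E
```

```text
TCP [0.5595 0.0118 0.1604] yaw -7.81 w 0.0449 F [-0.1  0.4 -1.4] t 19.25
shift cm [-0.97 -0.54 11.94]
turn deg [ 0.03 -0.01 -0.21]
```

Request:
servo_tool([
  [-1.0, -0.5, 3, 0, 0, 0, 0.6],
  [0, 0, 4, 0, 0, 0, 0.6],
  [0, 0, 2.4, 0, 0, 0, 0.6],
  [0, 0, 0, 0, 0, 0, 0.6],
  [0, 0, 0, 0, 0, 0, 0.6],
])

```text
clock: 19.75
position: [0.5535, 0.0025, 0.0664]
ee_rot: [-0.0, 0.753, 0.658, 0.0]
contact_force: [-0.2, -0.3, 0.2]
width: 0.045
gripper_force: 31.0
```

```bash
python3 - <<'E'
from h import *
go([.5529,.0029,.041],-7.6)
E
```

```text
TCP [0.5535 0.0025 0.0664] yaw -7.74 w 0.045 F [-0.2 -0.3  0.2] t 19.75
shift cm [ 0.04 -0.07  2.54]
turn deg [ 0.   -0.   -0.14]
```

Request:
servo_tool([
  [0, -0.1, 0.8, 0, 0, 0, 0.6],
  [0, 0, 0.6, 0, 0, 0, 0.6],
  [0, 0, 0.6, 0, 0, 0, 0.6],
  [0, 0, 0.5, 0, 0, 0, 0.6],
  [0, 0, 0, 0, 0, 0, 0.6],
])

```text
clock: 20.25
position: [0.5521, 0.0021, 0.0408]
ee_rot: [-0.0, 0.753, 0.658, -0.0]
contact_force: [0.4, -0.1, -0.9]
width: 0.0447
gripper_force: 31.0
```

Request:
servo_tool([
  [0, 0, 0, 0, 0, 0, -0.45],
  [0, 0, 0, 0, 0, 0, -0.45],
  [0, 0, 0, 0, 0, 0, -0.45],
  [0, 0, -4, 0, 0, 0, -0.45],
  [0, 0, -5, 0, 0, 0, -0.45],
])

```text
clock: 20.75
position: [0.5502, 0.0023, 0.1299]
ee_rot: [-0.002, 0.753, 0.658, -0.002]
contact_force: [0.9, -1.0, -1.0]
width: 0.0622
gripper_force: 0.0
```

Request:
servo_tool([
  [-4.5, 2, -5, 0, 0, 8.5, -0.45],
  [0, 0, -4, 0, 0, 8.5, -0.45],
  [0, 0, 0, 0, 0, 8.5, -0.3],
  [0, 0, 0, 0, 0, 8.5, -0.3],
  [0, 0, 0, 0, 0, 8.5, -0.3],
])

```text
clock: 21.25
position: [0.562, -0.0317, 0.2074]
ee_rot: [0.0, 0.942, 0.337, 0.001]
contact_force: [-0.0, 0.4, 0.7]
width: 0.0555
gripper_force: 0.0
```

Request:
servo_tool([
  [0, 0, 0, 0, 0, 8.5, -0.3],
  [0, 0, 0, 0, 0, 8.5, -0.3],
  [0, 0, 0, 0, 0, 8.5, -0.3],
  [0, 0, 0, 0, 0, 8.5, -0.3],
  [0, 0, 0, 0, 0, 7.5, -0.3],
])

```text
clock: 21.75
position: [0.5618, -0.0315, 0.2068]
ee_rot: [-0.0, 1.0, -0.018, 0.0]
contact_force: [-0.1, 0.4, -0.8]
width: 0.0554
gripper_force: 0.0
```

```bash
python3 - <<'E'
from h import *
go([.63,-.285,.22],-92)
print(manip.get_state()["qpos"].round(2))
E
```

```text
TCP [ 0.5618 -0.0315  0.2068] yaw -92.08 w 0.0554 F [-0.1  0.4 -0.8] t 21.75
shift cm [ 7.74 25.08 -1.32]
turn deg [-0.   -0.   -0.08]
[-0.18  0.28  1.59  0.    1.28  1.43]
```

Request:
servo_tool([
  [1.3, 4.2, -0.4, 0, 0, 0, -0.3],
  [1.3, 4.2, -0.4, 0, 0, 0, -0.3],
  [1.3, 4.2, -0.4, 0, 0, 0, -0.3],
  [1.3, 4.2, 0, 0, 0, 0, -0.3],
  [1.3, 4.2, 0, 0, 0, 0, -0.3],
])

```text
clock: 22.25
position: [0.6207, -0.2451, 0.2191]
ee_rot: [0.0, 1.0, -0.015, 0.0]
contact_force: [0.7, 0.4, 0.9]
width: 0.0555
gripper_force: 0.0
```

Request:
servo_tool([
  [0.5, 4.2, 0, 0, 0, 0, -0.3],
  [0, 0, 0, 0, 0, 0, -0.3],
  [0, 0, 0, 0, 0, 0, -0.3],
  [0, 0, 0, 0, 0, 0, -0.3],
  [0, 0, 0, 0, 0, 0, -0.3],
])

```text
clock: 22.75
position: [0.6241, -0.284, 0.219]
ee_rot: [-0.0, 1.0, -0.015, -0.0]
contact_force: [0.0, 0.0, 0.2]
width: 0.0553
gripper_force: 0.0
```

```bash
python3 - <<'E'
from h import *
c=cal("wrist");shot("wrist","w6.png");go([.63,-.285,.22],-92)
for k,z in (("scoop_grip",.081),("lump0_mid",.02),("trough_in",.005)):
  for d in finder.tip_of(k,"wrist")[:7]: print(k,round(d["p"],2),d["at"], toz("wrist",d["at"],z,c).round(4))
E
```

```text
TCP [ 0.6242 -0.284   0.2191] yaw -91.66 w 0.0558 F [ 0.8  0.3 -0. ] t 22.8
shift cm [ 0.58  0.08 -0.09]
turn deg [-0.02 -0.01  0.34]
scoop_grip 0.7 [322.6, 205.3] [ 0.643  -0.2895  0.081 ]
lump0_mid 0.59 [287.4, 416.9] [ 0.4174 -0.251   0.02  ]
trough_in 0.85 [322.3, 302.6] [ 0.5328 -0.288   0.005 ]
```

View pics/w6.png

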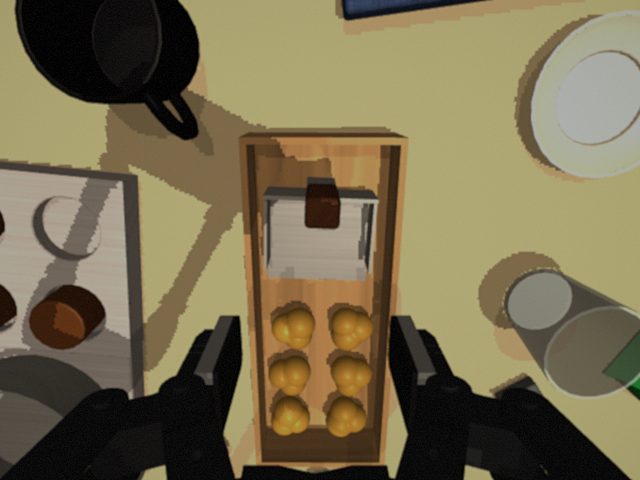

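The scoop handle is at (322,205), lined up with the trough, and six lumps in a 2×3 block lie at rows 325–417. Cup and mug are clear.

Request:
servo_tool([
  [1.9, 0.6, 2, 0, 0, 0.3, -0.3],
  [0, 0, 4, 0, 0, 0, -0.3],
  [0, 0, 4, 0, 0, 0, -0.3],
  [0, 0, 3, 0, 0, 0, -0.3],
  [0, 0, 2, 0, 0, 0, -0.3],
])

```text
clock: 23.45
position: [0.6417, -0.2908, 0.0659]
ee_rot: [-0.001, 1.0, -0.018, -0.002]
contact_force: [-0.2, -0.3, 0.0]
width: 0.0555
gripper_force: 0.0
```

Request:
servo_tool([
  [0, 0, 0, 0, 0, 0, -0.3],
  [0, 0, 0, 0, 0, 0, 1],
  [0, 0, 0, 0, 0, 0, 1],
  [0, 0, 0, 0, 0, 0, 1],
  [0, 0, 0, 0, 0, 0, 1],
], squeeze=110)

```text
clock: 23.95
position: [0.6444, -0.2927, 0.0712]
ee_rot: [0.001, 1.0, -0.018, 0.002]
contact_force: [0.0, -0.5, 5.1]
width: 0.0209
gripper_force: 107.3
```

```bash
python3 - <<'E'
from h import *
go([.5,-.285,.069],-92)
E
```

```text
TCP [ 0.6444 -0.2927  0.0712] yaw -92.06 w 0.0209 F [ 0.  -0.5  5.1] t 23.95
shift cm [-14.46  -0.25   0.16]
turn deg [ 0.09 -0.24 -0.06]
```

Request:
servo_tool([
  [-1.0, 0, 0.1, 0, 0, 0, 1],
  [-1.5, 0, 0, 0, 0, 0, 1],
  [-1.5, 0, 0, 0, 0, 0, 1],
  [-1.0, 0, 0, 0, 0, 0, 1],
  [-1.0, 0, 0, 0, 0, 0, 1],
])

```text
clock: 24.45
position: [0.5862, -0.2921, 0.0714]
ee_rot: [0.002, 1.0, -0.018, 0.005]
contact_force: [5.0, -0.6, 8.5]
width: 0.0211
gripper_force: 107.8
```

Request:
servo_tool([
  [-0.8, 0, 0, 0, 0, 0, 1],
  [-0.8, 0, 0, 0, 0, 0, 1],
  [-0.8, 0, 0, 0, 0, 0, 1],
  [-0.8, 0, 0, 0, 0, 0, 1],
  [0, 0, 0, 0, 0, 0, 1],
])

```text
clock: 24.95
position: [0.5531, -0.291, 0.0712]
ee_rot: [0.002, 1.0, -0.018, 0.003]
contact_force: [1.0, -1.9, 10.2]
width: 0.0209
gripper_force: 107.7
```

Request:
servo_tool([
  [-0.7, 0, 0, 0, 0, 0, 1],
  [-0.7, 0, 0, 0, 0, 0, 1],
  [-0.6, 0, 0, 0, 0, 0, 1],
  [0, 0, 0, 0, 0, 0, 1],
  [0, 0, 0, 0, 0, 0, 1],
])

```text
clock: 25.45
position: [0.534, -0.2906, 0.0713]
ee_rot: [0.003, 1.0, -0.018, 0.004]
contact_force: [2.5, -2.1, 10.9]
width: 0.0212
gripper_force: 107.8
```

Request:
servo_tool([
  [-0.6, 0, 0, 0, 0, 0, 1],
  [-0.5, 0, 0, 0, 0, 0, 1],
  [-0.4, 0, 0, 0, 0, 0, 1],
  [0, 0, 0, 0, 0, 0, 1],
  [0, 0, 0, 0, 0, 0, 1],
])

```text
clock: 25.95
position: [0.5196, -0.2902, 0.0713]
ee_rot: [0.003, 1.0, -0.018, 0.004]
contact_force: [3.4, -1.8, 9.0]
width: 0.021
gripper_force: 108.0
```

```bash
python3 - <<'E'
from h import *
im=shot("side");f=shot("top")
a=cv2.resize(im[175:260,270:410],None,fx=4,fy=4,interpolation=2);b=cv2.resize(f[180:335,360:450],None,fx=3,fy=3,interpolation=2)
w=shot("wrist")[140:480,160:480]
H=500;o=np.zeros((H,790,3),np.uint8)
w=cv2.resize(w,(440,H));a=cv2.resize(a,(350,212));o[:,:440]=w;o[:212,440:790]=a
b=cv2.resize(b,(167,288));o[212:500,440:607]=b
cv2.imwrite("pics/w7.png",o[:,:,::-1])
E
```

```text
(no output)
```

View pics/w7.png

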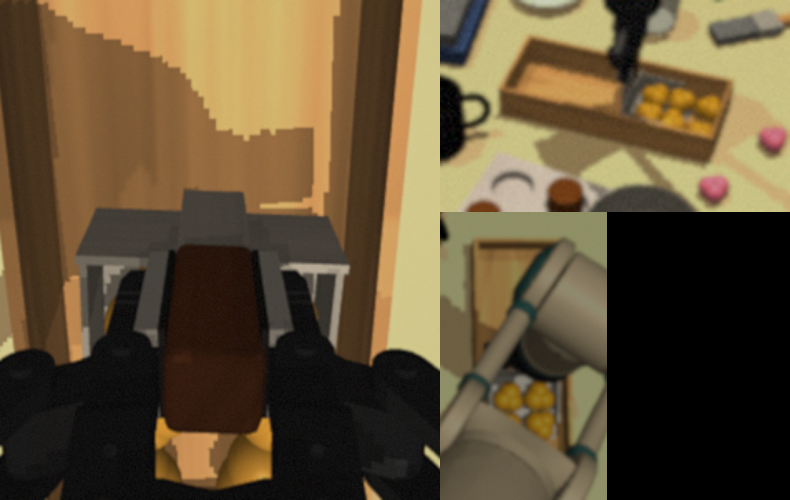

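Request:
servo_tool([
  [-0.5, 0, 0, 0, 0, 0, 1],
  [-0.5, 0, 0, 0, 0, 0, 1],
  [0, 0, 0, 0, 0, 0, 1],
  [0, 0, 0, 0, 0, 0, 1],
  [0, 0, 0, 0, 0, 0, 1],
])

```text
clock: 26.6
position: [0.511, -0.2901, 0.0715]
ee_rot: [0.003, 1.0, -0.018, 0.006]
contact_force: [6.1, -1.5, 10.1]
width: 0.0209
gripper_force: 107.6
```

Request:
servo_tool([
  [-0.5, 0, 0, 0, 0, 0, 1],
  [-0.3, 0, 0, 0, 0, 0, 1],
  [0, 0, 0, 0, 0, 0, 1],
  [0, 0, 0, 0, 0, 0, 1],
  [0, 0, 0, 0, 0, 0, 1],
])

```text
clock: 27.1
position: [0.5086, -0.2909, 0.0732]
ee_rot: [0.005, 1.0, -0.019, 0.012]
contact_force: [15.2, 0.2, 10.5]
width: 0.021
gripper_force: 107.3
```

```bash
python3 - <<'E'
from h import *
im=shot("side")
cv2.imwrite("pics/w8.png",cv2.resize(im[180:255,310:400,::-1],None,fx=7,fy=7,interpolation=2))
for n in("side","top"):
    for d in finder.tip_of("lump0_mid",n)[:8]: print(n,round(d["p"],2),d["at"],toz(n,d["at"],.025).round(3))
E
```

```text
side 0.54 [375.2, 248.4] [ 0.382 -0.159  0.025]
side 0.53 [400.6, 232.8] [ 0.316 -0.253  0.025]
side 0.36 [371.9, 228.5] [ 0.412 -0.245  0.025]
```

View pics/w8.png

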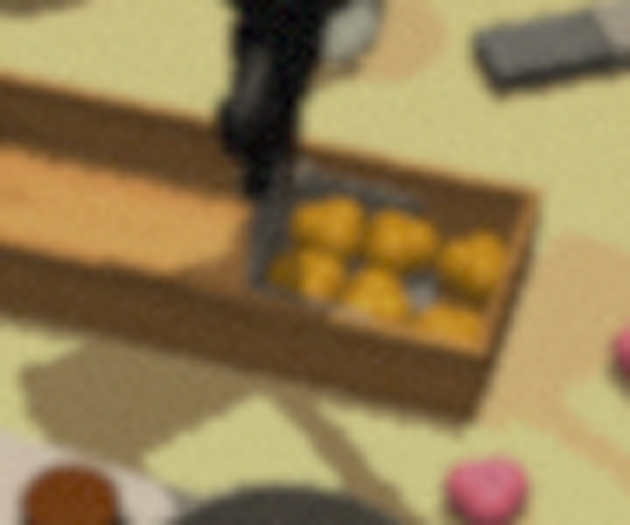

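Four lumps sit inside the scoop and the last two rest against the end wall. I'll back off slightly, tilt the lip up and lift.

Request:
servo_tool([
  [0.6, 0, 0, 0, 0, 0, 1],
  [0.4, 0, -0.3, 0, -2, 0, 1],
  [0.4, 0, -0.5, 0, -2.5, 0, 1],
  [0.4, 0, -0.7, 0, -2.5, 0, 1],
  [0.4, 0, -1.0, 0, -2.5, 0, 1],
])

```text
clock: 27.75
position: [0.5218, -0.2877, 0.0918]
ee_rot: [-0.002, 0.996, -0.018, -0.084]
contact_force: [-0.3, -0.5, -2.6]
width: 0.0207
gripper_force: 107.9
```

Request:
servo_tool([
  [0.3, 0, -1, 0, -2.5, 0, 1],
  [0, 0, -1.5, 0, 0, 0, 1],
  [0, 0, -1.5, 0, 0, 0, 1],
  [0, 0, -1.5, 0, 0, 0, 1],
  [0, 0, -1.5, 0, 0, 0, 1],
])

```text
clock: 28.25
position: [0.5391, -0.2884, 0.1601]
ee_rot: [-0.002, 0.994, -0.018, -0.104]
contact_force: [0.6, -0.5, -2.7]
width: 0.0207
gripper_force: 107.9
```

Request:
servo_tool([
  [0, 0, -1.5, 0, 0, 0, 1],
  [0, 0, -1.5, 0, 0, 0, 1],
  [0, 0, -1.5, 0, 0, 0, 1],
  [0, 0, -1, 0, 0, 0, 1],
  [0, 0, 0, 0, 0, 0, 1],
])

```text
clock: 28.75
position: [0.5513, -0.2893, 0.2149]
ee_rot: [-0.001, 0.995, -0.018, -0.103]
contact_force: [0.4, -0.6, -2.1]
width: 0.0209
gripper_force: 107.9
```

```bash
python3 - <<'E'
from h import *
go(None);im=shot("side")
cv2.imwrite("pics/w9.png",cv2.resize(im[140:260,270:420,::-1],None,fx=5,fy=5,interpolation=2))
E
```

```text
TCP [ 0.5513 -0.2893  0.2149] yaw -92.05 w 0.0209 F [ 0.4 -0.6 -2.1] t 28.75
```

View pics/w9.png

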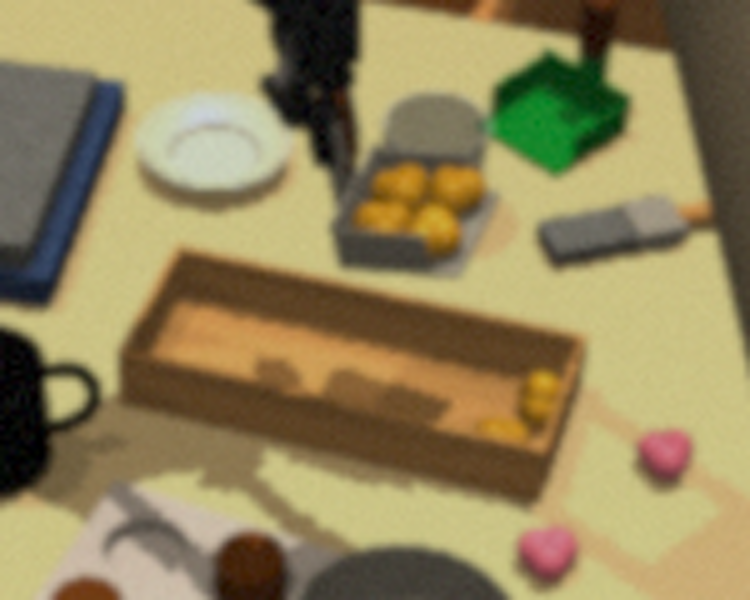

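Four lumps are in the scoop and two remain in the trough. Carry to the tin.

Request:
servo_tool([
  [0, -1.5, 0, 0, 0, 0, 1],
  [0, -2.5, 0, 0, 0, 0, 1],
  [0, -3, 0, 0, 0, 0, 1],
  [0, -3, 0, 0, 0, 0, 1],
  [0, -3, 0, 0, 0, 0, 1],
])

```text
clock: 29.3
position: [0.5542, -0.1565, 0.2125]
ee_rot: [-0.003, 0.994, -0.018, -0.106]
contact_force: [0.7, -0.9, -1.3]
width: 0.0205
gripper_force: 107.7
```

Request:
servo_tool([
  [0, -3, 0, 0, 0, 0, 1],
  [0, -3, 0, 0, 0, 0, 1],
  [0, -3, 0, 0, 0, 0, 1],
  [0, -2.5, 0, 0, 0, 0, 1],
  [0, -1.5, 0, 0, 0, 0, 1],
])

```text
clock: 29.8
position: [0.5586, -0.0261, 0.2128]
ee_rot: [-0.003, 0.994, -0.017, -0.106]
contact_force: [0.1, -0.4, -1.8]
width: 0.0207
gripper_force: 107.8
```

Request:
servo_tool([
  [0, -0.8, 0, 0, 0, 0, 1],
  [0, 0, 0, 0, 3, 0, 1],
  [0, 0, 0, 0, 4, 0, 1],
  [0, 0, 0, 0, 4, 0, 1],
  [0, 0, 0, 0, 0, 0, 1],
])

```text
clock: 30.3
position: [0.5577, -0.0213, 0.2138]
ee_rot: [0.0, 1.0, -0.018, -0.009]
contact_force: [-0.0, 0.5, -2.2]
width: 0.0209
gripper_force: 107.8
```

```bash
python3 - <<'E'
from h import *
go([.541,-.021,.16],-92);print(manip.get_state()["qpos"].round(2))
E
```

```text
TCP [ 0.5577 -0.0213  0.2138] yaw -92.1 w 0.0209 F [-0.   0.5 -2.2] t 30.3
shift cm [-1.57  0.03  5.41]
turn deg [ 0.02  1.08 -0.1 ]
[-0.16  0.28  1.57 -0.    1.31  1.45]
```

```bash
python3 - <<'E'
from h import *
p,R,s=tool();L=np.array([.455,-.021,.095]);v=np.array([-.086,0,-.066])
R0=Ro.from_euler("z",-2.1,degrees=True)
x=R.as_matrix();y=np.array([np.cos(np.radians(-92.1)),np.sin(np.radians(-92.1)),0]);z=np.array([0,0,-1.]);Rd=Ro.from_matrix(np.c_[np.cross(y,z),y,z])
P=L-R0.apply(v);pp,RR=p,R
print("approach",(R.inv().apply(P-p)*100).round(2));pp=P;RR=Rd
for t in [5,10,15,20,25,30,35,40,45,50,55,60]:
    S=R0*Ro.from_euler("y",-t,degrees=True)
    Rn=S*R0.inv()*Rd;Pn=L-S.apply(v)
    print(t,Pn.round(3),(RR.inv().apply(Pn-pp)*100).round(2),np.degrees((RR.inv()*Rn).as_rotvec()).round(2));pp,RR=Pn,Rn
E
```

```text
approach [-1.56  0.34  5.31]
5 [ 0.535 -0.024  0.168] [-0.61 -0.   -0.72] [-0.  5.  0.]
10 [ 0.528 -0.024  0.175] [-0.61  0.   -0.72] [-0.  5.  0.]
15 [ 0.521 -0.023  0.181] [-0.61 -0.   -0.72] [-0.  5. -0.]
20 [ 0.513 -0.023  0.186] [-0.61  0.   -0.72] [-0.  5.  0.]
25 [ 0.505 -0.023  0.191] [-0.61 -0.   -0.72] [-0.  5. -0.]
30 [ 0.496 -0.023  0.195] [-0.61  0.   -0.72] [-0.  5. -0.]
35 [ 0.488 -0.022  0.198] [-0.61 -0.   -0.72] [-0.  5. -0.]
40 [ 0.478 -0.022  0.201] [-0.61 -0.   -0.72] [-0.  5.  0.]
45 [ 0.469 -0.022  0.202] [-0.61  0.   -0.72] [-0.  5.  0.]
50 [ 0.46  -0.021  0.203] [-0.61 -0.   -0.72] [-0.  5.  0.]
55 [ 0.45  -0.021  0.203] [-0.61  0.   -0.72] [-0.  5. -0.]
60 [ 0.441 -0.02   0.202] [-0.61  0.   -0.72] [-0.  5.  0.]
```

Request:
servo_tool([
  [-0.5, 0.1, 1.3, 0, 0, 0, 1],
  [-0.5, 0.1, 1.3, 0, 0, 0, 1],
  [-0.5, 0.1, 1.3, 0, 0, 0, 1],
  [0, 0, 1.3, 0, 0, 0, 1],
  [0, 0, 0, 0, 0, 0, 1],
])

```text
clock: 30.8
position: [0.5428, -0.0238, 0.1598]
ee_rot: [-0.0, 1.0, -0.018, -0.012]
contact_force: [-1.2, -0.6, -3.0]
width: 0.0208
gripper_force: 107.8
```

Request:
servo_tool([
  [-0.6, 0, -0.7, 0, 5, 0, 1],
  [-0.6, 0, -0.7, 0, 5, 0, 1],
  [-0.6, 0, -0.7, 0, 5, 0, 1],
  [-0.6, 0, -0.7, 0, 5, 0, 1],
  [-0.6, 0, -0.7, 0, 5, 0, 1],
])

```text
clock: 31.3
position: [0.5095, -0.0225, 0.1927]
ee_rot: [0.004, 0.978, -0.017, 0.21]
contact_force: [0.1, 0.7, -2.3]
width: 0.0211
gripper_force: 107.8
```

Request:
servo_tool([
  [-0.6, 0, -0.7, 0, 5, 0, 1],
  [-0.6, 0, -0.7, 0, 5, 0, 1],
  [-0.6, 0, -0.7, 0, 5, 0, 1],
  [-0.6, 0, -0.7, 0, 5, 0, 1],
  [-0.6, 0, -0.7, 0, 5, 0, 1],
])

```text
clock: 31.8
position: [0.4756, -0.0144, 0.2032]
ee_rot: [-0.003, 0.927, -0.012, 0.376]
contact_force: [0.7, 0.1, -2.1]
width: 0.021
gripper_force: 107.9
```

```bash
python3 - <<'E'
from h import *
go([.46,-.021,.203],-92);print(manip.get_state()["qpos"].round(2))
im=shot("side");
cv2.imwrite("pics/w10.png",cv2.resize(im[180:310,270:420,::-1],None,fx=4.5,fy=4.5,interpolation=2))
E
```

```text
TCP [ 0.4756 -0.0144  0.2032] yaw -91.13 w 0.021 F [ 0.7  0.1 -2.1] t 31.8
shift cm [-1.12  0.69 -1.07]
turn deg [ -1.07 -44.17   0.53]
[-0.37 -0.13  2.35  0.94  0.31  0.41]
```

View pics/w10.png

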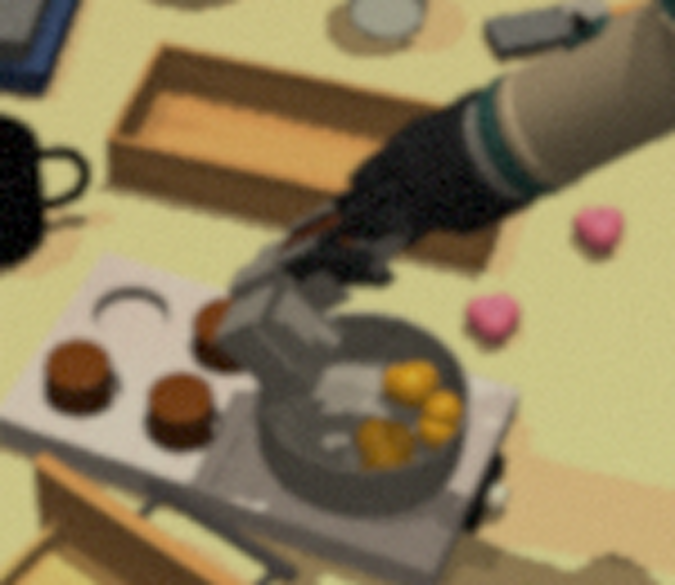

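The tin holds at least three lumps, near (412,380), (440,415) and (385,443), and the three cakes stand in their pockets. Untilt now.

Request:
servo_tool([
  [0, 0, 0, 0, 0, 0, 1],
  [0, 0, 0, 0, 0, 0, 1],
  [0.6, 0, 0.0, 0, -5, 0, 1],
  [0.6, 0, 0.0, 0, -5, 0, 1],
  [0.6, 0, 0.0, 0, -5, 0, 1],
])

```text
clock: 32.35
position: [0.4876, -0.0102, 0.2114]
ee_rot: [-0.01, 0.96, -0.008, 0.281]
contact_force: [0.8, 1.3, -1.8]
width: 0.021
gripper_force: 107.9
```

Request:
servo_tool([
  [0.6, 0, 0.0, 0, -5, 0, 1],
  [0.6, 0, 0.0, 0, -5, 0, 1],
  [0.6, 0, 0, 0, -5, 0, 1],
  [0.6, 0, 0, 0, -5, 0, 1],
  [0, 0, 0, 0, 0, 0, 1],
])

```text
clock: 32.85
position: [0.515, -0.0113, 0.2236]
ee_rot: [-0.01, 0.993, -0.005, 0.115]
contact_force: [1.3, 0.1, -1.0]
width: 0.0213
gripper_force: 107.8
```

```bash
python3 - <<'E'
from h import *
go([.62,-.06,.25],-92);print(manip.get_state()["qpos"].round(2))
E
```

```text
TCP [ 0.515  -0.0113  0.2236] yaw -90.44 w 0.0213 F [ 1.3  0.1 -1. ] t 32.85
shift cm [10.88  4.73 -0.26]
turn deg [ -1.39 -13.2    1.41]
[-0.2   0.08  1.82  0.08  1.02  1.35]
```

Request:
servo_tool([
  [0, 0, 0, -0.7, -6.6, 0.7, 1],
  [0, 0, 0, -0.7, -6.6, 0.7, 1],
  [0, 0, 0, 0, 0, 0, 1],
  [2.2, 4, 0, 0, 0, 0, 1],
  [2.2, 4, 0, 0, 0, 0, 1],
])

```text
clock: 33.35
position: [0.5503, -0.0913, 0.2214]
ee_rot: [-0.001, 1.0, -0.016, -0.001]
contact_force: [1.5, -0.1, -1.5]
width: 0.0207
gripper_force: 108.0
```

Request:
servo_tool([
  [2.2, 4.2, 0, 0, 0, 0, 1],
  [2.2, 4.2, 0, 0, 0, 0, 1],
  [1.8, 4.2, 0, 0, 0, 0, 1],
  [0, 4.2, 0, 0, 0, 0, 1],
  [0, 2, 0, 0, 0, 0, 1],
])

```text
clock: 33.85
position: [0.6052, -0.2853, 0.2201]
ee_rot: [-0.0, 1.0, -0.019, -0.002]
contact_force: [0.0, -0.4, -2.8]
width: 0.0208
gripper_force: 108.0
```

Request:
servo_tool([
  [0, 0, 0, 0, 0, 0, 1],
  [0, 0, 0, 0, 0, 0, 1],
  [0, 0, 0, 0, 0, 0, 1],
  [0, 0, 0, 0, 0, 0, 1],
  [0, 0, 0, 0, 0, 0, 1],
])

```text
clock: 34.35
position: [0.6065, -0.2801, 0.221]
ee_rot: [-0.002, 1.0, -0.016, -0.002]
contact_force: [0.1, -0.0, -2.0]
width: 0.0213
gripper_force: 108.0
```

```bash
python3 - <<'E'
from h import *
go([.632,-.292,.072],-92);
im=shot("side");t=shot("top");w=shot("wrist")
a=cv2.resize(im[180:310,270:420],(450,390),interpolation=2);b=cv2.resize(t[195:355,235:445],(340,260))
o=np.zeros((390,790,3),np.uint8);o[:,:450]=a;o[:260,450:]=b;cv2.imwrite("pics/w11.png",o[:,:,::-1])
E
```

```text
TCP [ 0.6065 -0.2801  0.221 ] yaw -91.89 w 0.0213 F [ 0.1 -0.  -2. ] t 34.35
shift cm [ 2.64  1.15 14.89]
turn deg [-0.18  0.22  0.11]
```

View pics/w11.png

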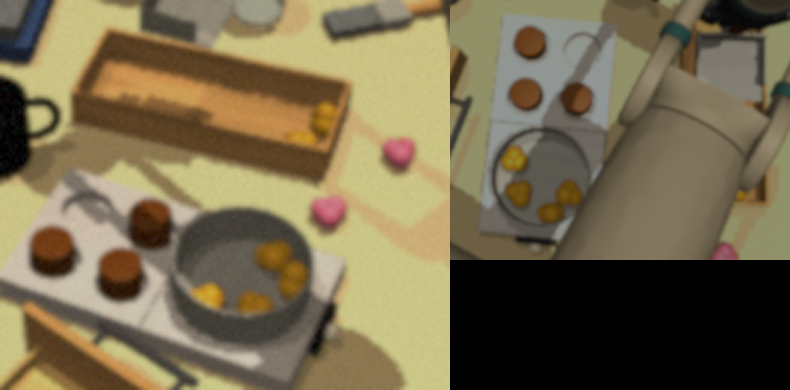

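The top inset shows four lumps in the tin, three cakes seated and an empty scoop. Put the scoop back.

Request:
servo_tool([
  [2.6, 1.1, 0, 0, 0, 0, 1],
  [0, 0, 3, 0, 0, 0, 1],
  [0, 0, 4, 0, 0, 0, 1],
  [0, 0, 3, 0, 0, 0, 1],
  [0, 0, 0, 0, 0, 0, 1],
])

```text
clock: 35.0
position: [0.6285, -0.291, 0.1151]
ee_rot: [-0.004, 1.0, -0.017, -0.007]
contact_force: [-0.3, 1.3, -1.8]
width: 0.0208
gripper_force: 107.9
```

Request:
servo_tool([
  [0, 0, 0, 0, 0, 0, 1],
  [0, 0, 0, 0, 0, 0, 1],
  [0, 0, 1, 0, 0, 0, 1],
  [0, 0, 1, 0, 0, 0, 1],
  [0, 0, 0, 0, 0, 0, 1],
])

```text
clock: 35.5
position: [0.6304, -0.2923, 0.099]
ee_rot: [-0.002, 1.0, -0.017, -0.003]
contact_force: [-0.5, 0.4, -2.2]
width: 0.0209
gripper_force: 107.9
```

```bash
python3 - <<'E'
from h import *
go([.632,-.292,.0715],-92);
E
```

```text
TCP [ 0.6304 -0.2923  0.099 ] yaw -91.98 w 0.0209 F [-0.5  0.4 -2.2] t 35.5
shift cm [ 0.17 -0.03  2.75]
turn deg [-0.26  0.4   0.02]
```

Request:
servo_tool([
  [0, 0, 0.8, 0, 0, 0, 1],
  [0, 0, 0.8, 0, 0, 0, 1],
  [0, 0, 0.6, 0, 0, 0, 1],
  [0, 0, 0.4, 0, 0, 0, 1],
  [0, 0, 0, 0, 0, 0, 1],
])

```text
clock: 36.0
position: [0.6309, -0.2926, 0.0734]
ee_rot: [-0.002, 1.0, -0.017, -0.003]
contact_force: [0.1, 0.9, -1.3]
width: 0.0207
gripper_force: 107.9
```

Request:
servo_tool([
  [0, 0, 0.2, 0, 0, 0, 1],
  [0, 0, 0.1, 0, 0, 0, 1],
  [0, 0, 0, 0, 0, 0, 1],
  [0, 0, 0, 0, 0, 0, 1],
  [0, 0, 0, 0, 0, 0, 1],
])

```text
clock: 36.5
position: [0.6315, -0.2929, 0.0716]
ee_rot: [-0.001, 1.0, -0.017, -0.002]
contact_force: [-0.3, 0.7, -1.2]
width: 0.0212
gripper_force: 107.9
```

Request:
servo_tool([
  [0, 0, 0.1, 0, 0, 0, 1],
  [0, 0, 0.1, 0, 0, 0, 1],
  [0, 0, 0, 0, 0, 0, 1],
  [0, 0, 0, 0, 0, 0, 1],
  [0, 0, 0, 0, 0, 0, 1],
])

```text
clock: 37.0
position: [0.6317, -0.2929, 0.0711]
ee_rot: [-0.001, 1.0, -0.017, -0.001]
contact_force: [-1.7, 0.6, 6.3]
width: 0.021
gripper_force: 109.1
```

Request:
servo_tool([
  [0, 0, 0, 0, 0, 0, -0.2],
  [0, 0, 0, 0, 0, 0, -0.2],
  [0, 0, 0, 0, 0, 0, -0.2],
  [0, 0, -1, 0, 0, 0, -0.2],
  [0, 0, -3, 0, 0, 0, -0.2],
], squeeze=40)

```text
clock: 37.5
position: [0.6295, -0.2918, 0.1068]
ee_rot: [-0.003, 1.0, -0.017, -0.005]
contact_force: [1.6, 1.2, -0.3]
width: 0.0514
gripper_force: 0.0
```

Request:
servo_tool([
  [0, 0, -5, 0, 0, 0, -0.2],
  [0, 0, -5, 0, 0, 0, -0.2],
  [-1.7, -4.3, 0, 0, 0, 0, 0.3],
  [-1.7, -4.3, 0, 0, 0, 0, 0.3],
  [-1.7, -4.3, 0, 0, 0, 0, 0.3],
])

```text
clock: 38.0
position: [0.5851, -0.1616, 0.2113]
ee_rot: [-0.001, 1.0, -0.018, -0.001]
contact_force: [0.6, 1.4, -0.4]
width: 0.0302
gripper_force: 0.0
```

Request:
servo_tool([
  [-1.7, -4.3, 0, 0, 0, 0, 0.3],
  [-1.7, -4.3, 0, 0, 0, 0, 0.3],
  [-1.7, -4.3, 0, 0, 0, 0, 0.3],
  [-1.7, -4.3, 0, 0, 0, 0, 0.3],
  [-1.7, -4.3, 0, 0, 0, 0, 0.3],
])

```text
clock: 38.5
position: [0.5073, 0.0568, 0.212]
ee_rot: [-0.002, 1.0, -0.018, -0.001]
contact_force: [0.2, 0.6, 0.6]
width: 0.0301
gripper_force: 0.0
```

Request:
servo_tool([
  [-1.7, -4.3, 0, 0, 0, 0, 0.3],
  [0, 0, 0, 0, 0, 7, 0.3],
  [0, 0, 0, 0, 0, 7, 0.3],
  [0, 0, 0, 0, 0, 6, 0.3],
  [0, 0, 0, 0, 0, 0, 0.3],
])

```text
clock: 39.0
position: [0.4925, 0.099, 0.212]
ee_rot: [-0.001, 0.982, -0.19, -0.002]
contact_force: [0.1, -0.2, -0.4]
width: 0.03
gripper_force: 0.0
```

```bash
python3 - <<'E'
from h import *
go([.4905,.102,.049],-112.2)
im=shot("top")
for d in finder.tip_of("drawer_handle","top")[:2]: print(d["p"],toz("top",d["at"],.059).round(3))
for n in("top","side"):
  for d in finder.tip_of("scoop_grip",n)[:3]: print(n,round(d["p"],2),toz(n,d["at"],.081).round(3))
E
```

```text
TCP [0.4925 0.099  0.212 ] yaw -111.94 w 0.03 F [ 0.1 -0.2 -0.4] t 39.0
shift cm [-0.23 -0.18 16.3 ]
turn deg [-0.1   0.24  0.26]
0.85 [0.494 0.104 0.059]
top 0.92 [ 0.627 -0.299  0.081]
top 0.81 [ 0.43  -0.654  0.081]
side 0.64 [ 0.652 -0.465  0.081]
side 0.61 [ 0.441 -0.664  0.081]
side 0.41 [0.414 0.042 0.081]
```

Request:
servo_tool([
  [-0.2, -0.3, 3.5, 0, 0, 0, 0.3],
  [0, 0, 4, 0, 0, 0, 0.3],
  [0, 0, 4, 0, 0, 0, 0.3],
  [0, 0, 3, 0, 0, 0, 0.3],
  [0, 0, 1.6, 0, 0, 0, 0.3],
])

```text
clock: 39.7
position: [0.4893, 0.1025, 0.0478]
ee_rot: [-0.001, 0.982, -0.19, -0.005]
contact_force: [-0.4, -0.1, 0.8]
width: 0.0303
gripper_force: 0.0
```

Request:
servo_tool([
  [0, 0, 0, 0, 0, 0, 1],
  [0, 0, 0, 0, 0, 0, 1],
  [0, 0, 0, 0, 0, 0, 1],
  [0, 0, 0, 0, 0, 0, 1],
  [0, 0, 0, 0, 0, 0, 1],
])

```text
clock: 40.2
position: [0.4901, 0.1026, 0.0495]
ee_rot: [-0.001, 0.982, -0.191, -0.003]
contact_force: [0.7, -0.1, -23.3]
width: 0.0096
gripper_force: 38.6
```

Request:
servo_tool([
  [0, -2, 0, 0, 0, 0, 1],
  [0, -3, 0, 0, 0, 0, 1],
  [0, -3, 0, 0, 0, 0, 1],
  [0, -3, 0, 0, 0, 0, 1],
  [0, -2, 0, 0, 0, 0, 1],
])

```text
clock: 40.7
position: [0.54, 0.2241, 0.0495]
ee_rot: [-0.0, 0.982, -0.19, -0.003]
contact_force: [2.5, -2.6, -19.5]
width: 0.0091
gripper_force: 39.5
```

Request:
servo_tool([
  [0, -1.0, 0, 0, 0, 0, 1],
  [0, -0.2, 0, 0, 0, 0, 1],
  [0, 0, 0, 0, 0, 0, 1],
  [0, 0, 0, 0, 0, 0, 1],
  [0, 0, 0, 0, 0, 0, 1],
])

```text
clock: 41.2
position: [0.5432, 0.232, 0.0495]
ee_rot: [0.001, 0.982, -0.19, -0.003]
contact_force: [2.4, -5.0, -19.6]
width: 0.0094
gripper_force: 40.0
```

Shut: the TCP is back at the initial closed pose. Release, rise, and do a final check.

Request:
servo_tool([
  [0, 0, 0, 0, 0, 0, 0.3],
  [0, 0, 0, 0, 0, 0, 0.3],
  [0, 0, 0, 0, 0, 0, 0.3],
  [0, 0, -2, 0, 0, 0, 0.3],
  [0, 0, -4, 0, 0, 0, 0.3],
])

```text
clock: 41.7
position: [0.5437, 0.2345, 0.111]
ee_rot: [-0.001, 0.982, -0.191, -0.003]
contact_force: [1.3, 0.3, 0.3]
width: 0.0301
gripper_force: 0.0
```

Request:
servo_tool([
  [0, 0, -5, 0, 0, 0, 0.3],
  [0, 0, -5, 0, 0, 0, 0.3],
  [-3, 0, -4, 0, 0, 0, 0.3],
  [-4, 0, 0, 0, 0, 0, 0.3],
  [-4, 0, 0, 0, 0, 0, 0.3],
])

```text
clock: 42.2
position: [0.4437, 0.2766, 0.2558]
ee_rot: [-0.005, 0.982, -0.191, 0.001]
contact_force: [-0.1, -0.5, 0.0]
width: 0.0298
gripper_force: 0.0
```

```bash
python3 - <<'E'
from h import *
go(None)
t=shot("top")
for k,z in(("drawer_handle",.059),("scoop_grip",.081),("cake0_mid",.036),("pocket0",.03),("mug",0),("ink",0),("pot",0),("cup",0)):
  for d in finder.tip_of(k,"top")[:4]: print(k,round(d["p"],2),toz("top",d["at"],z).round(3))
s=shot("side")
a=cv2.resize(t[150:345,150:450],(790,513),interpolation=2)[:,:];b=cv2.resize(s[170:360,220:400],(360,380))
o=np.zeros((590,800,3),np.uint8);o[:300,:460]=cv2.resize(t[150:345,150:450],(460,300),interpolation=2);o[:380,460:]=cv2.resize(s[180:310,290:410],(340,380),interpolation=2)
o[305:585,:460]=cv2.resize(s[180:400,180:500],(460,280))
cv2.imwrite("pics/w12.png",o[:,:,::-1])
E
```

```text
TCP [0.4437 0.2766 0.2558] yaw -112.04 w 0.0298 F [-0.1 -0.5  0. ] t 42.2
drawer_handle 0.83 [0.54  0.226 0.059]
drawer_handle 0.5 [0.74  0.032 0.059]
drawer_handle 0.38 [ 0.607 -0.088  0.059]
scoop_grip 0.81 [ 0.627 -0.297  0.081]
scoop_grip 0.69 [ 0.439 -0.653  0.081]
cake0_mid 0.74 [ 0.43  -0.02   0.036]
pocket0 0.77 [ 0.553 -0.     0.03 ]
pocket0 0.72 [ 0.549 -0.071  0.03 ]
pocket0 0.62 [ 0.623 -0.001  0.03 ]
pocket0 0.58 [ 0.621 -0.091  0.03 ]
mug 0.91 [ 0.746 -0.147  0.   ]
mug 0.72 [ 0.386 -0.029  0.   ]
ink 0.83 [0.765 0.04  0.   ]
pot 0.91 [0.726 0.13  0.   ]
pot 0.69 [ 0.635 -0.003  0.   ]
cup 0.78 [ 0.53  -0.486  0.   ]
cup 0.45 [ 0.59  -0.291  0.   ]
```

View pics/w12.png

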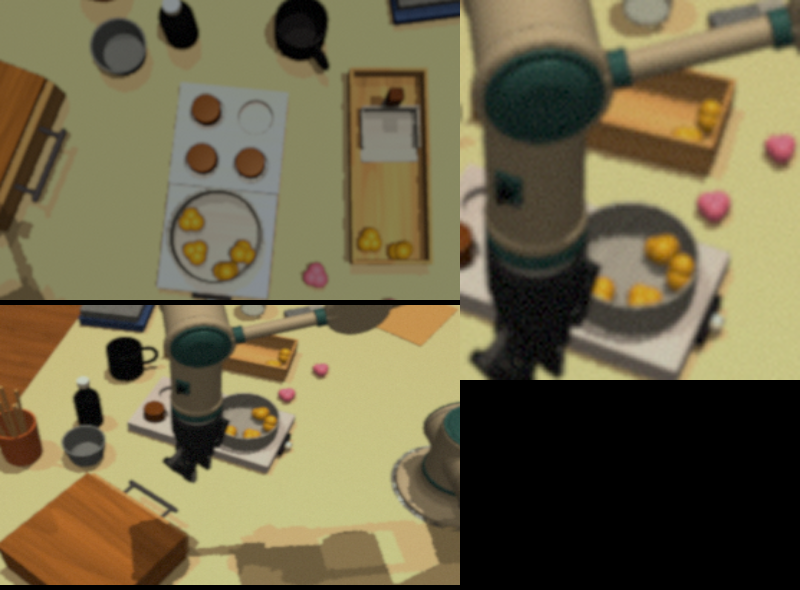

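The drawer is shut. Three cakes stand in pockets at top-view crop (206,108), (202,157) and (250,162), four lumps are in the tin and two in the trough, and the scoop is upright at (395,95). Handing in.

```bash
python3 -c "
from rig import manip
print(manip.sign_off())"
```

```text
the job is handed in; nothing more can be done
None
```

I handed the job in at about 42 s: the drawer was pulled to its stop and shut again, three cakes stand in pockets, one scoopful put four lumps in the tin (two left in the trough), and the scoop stands in the trough; bystanders showed no real shift in the top view, and no verdict came back.

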